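# Deburr the bracket's bore and hang it on the drying rail

### The arm

A 6-joint arm with a two-finger parallel gripper is mounted at the origin on the work surface. World frame = base frame: x ahead of the robot, y to its left, z up, the work surface at z = 0. Lengths are in mm, angles in rad, forces in N, time in s.
With the tool pointing down it reaches from about 400 to 925 mm from the base axis. Payload 12.5 kg.
Tool frame: the origin (TCP) lies midway between the tips of the shut fingers; the grasp point (between the pads) lies 19 mm behind it; z points along the fingers, y is the line along which they close (so a half turn about z gives the same grasp; the last joint's range is limited). The gripper opens to 95 mm and grips with 3 to 60 N. Pads are 20 mm wide; open, the fingers measure 119 mm over their backs; the gripper's body (75 mm by 180 mm) begins 59 mm behind the grasp point.
Start: joints at [1.15, 0.491, 1.559, -0, 1.092, -0.106], TCP at [193.5, 594.31, 214.661] pointing down, gripper open.
Joint ranges: [-3.1, 3.1], [-0.84, 2.19], [0.05, 2.79], [-1.13, 4.28], [0.06, 2.93], [-2.69, 2.69]. Speed limits (rad/s): [2.22, 2.22, 2.79, 3.14, 3.14, 3.14].

### API

Orientations are given as [roll, pitch, yaw] about the fixed x, y, z axes, in that order (R = Rz(yaw) Ry(pitch) Rx(roll)).
In Python, from cell import env gives the robot as it stands.
- The arm moves only by the tool arm_command, never from a script. Its argument "targets" is a list of rows, each a list of 5 numbers: the shift along the tool's x, y, z in mm, then the turn about the tool's z in degrees, then the opening, from 0 (shut) to 1 (fully open). In form: [[tx, ty, tz, roll, fingers], ...]. A call has 1 to 5 rows; each row is the pose to reach, as a shift and turn from the pose commanded when the call began, along the tool's axes at that moment; what a row does not reach only later rows make up. A row lasts 1/10 s, in which the tool goes at most 50 mm and 8.59 degrees, less where a joint would pass 70% of its speed; a pose out of reach is approached as far as the arm can. A call with a gripper value outside its range is refused whole. The fingers move at their own pace and stop on an object; the grip force is fixed at half the most. Time passes only in rows, so rows that repeat a pose let the fingers close. It gives the time, the measured TCP pose, the force, the opening and the grip force at its end, in the units of the state.
- env.state(): the state, without advancing time (a new reading comes with each control period).
- env.read_camera(name): name is "side" or "top"; returns a dict with "frame" (480x640x3 uint8, red, green, blue), "vertical_fov" (degrees; the focal length in pixels is half the picture's height over the tangent of half this angle, whatever the lens; pixels are square), "cx", "cy" (the principal point, pixels), "world_from_camera" (4x4, takes a point from camera to world coordinates). Camera axes: x right, y down, z forward; pixel columns grow to the right and rows downward; lengths in mm; the calibration is good to about 2 mm. A picture is of the moment at which its call begins. There is no depth.
- env.job_done(): hands the job in; it is judged then, once.
The state is a dict: "t": time; "joints": joint angles; "qvel": joint speeds; "tau": joint torques, N m; "eef_pos": TCP position; "tcp_rot": TCP orientation; "ft_force": force on the tool from outside, world axes, zero at the start; "moment": the same for the moment, N m; "opening": opening from 0.0 (shut) to 1.0 (fully open); "grip_force": force on a finger pad.
Only numpy, scipy, OpenCV 4.12 (cv2) and the standard library are available. Lean on these libraries where they do the work, as an engineer would, in place of code of your own. Each camera call takes 0.05 s, during which the arm holds its last target. There are 200 camera calls.

### The job

Take the deburring tool from its block and run its blade clockwise (seen from above) right round the top edge of the red-marked bracket's bore, from the red mark back to the red mark, leaning lightly and steadily on the edge all the way; then stand the tool back in its socket. After that, lower the bracket gently astride the drying rail, in the gap between the two finished brackets, without pushing those along or disturbing anything else on the bench.

Things in the scene. Friction and masses are not known exactly. Their poses are not given: they have to be found in the camera images.
- bracket: The job: aluminium saddle bracket, 160 g, an upside-down U on two legs; it alone has a red mark. 54 mm long along x (the channel's direction), 58 wide over the legs along y, 50 high. Top web 10 mm thick with a 32 mm bore through its centre; legs 8 mm thick: channel 42 mm wide, 40 deep. Origin: centre of the underside of the feet, z up. It starts in the nest.
- bore (a point): Centre of the bore at the bracket's top face (50 mm above its feet); axes as the bracket's. The edge to deburr is the top edge, a circle of 16 mm radius about this point.
- mark (a point): Point on the bore's top edge, on the bracket's -x side, next to the inspector's red paint-pen dash (9 x 5 mm, on the top face between bore and end face).
- nest: Fixed steel nest. The bracket's feet stand on its 12 mm base plate (125 x 108). Two cheeks cover the legs' outer faces to 2 mm below the bracket's top, so here it can be gripped only by its end faces (54 mm apart along x). A low stop at each end, top 22 mm above the bench. 0.75 mm play all round, nothing clamped: it lifts straight out. Origin: centre of the underside, axes as the bracket's.
- deburrer: Hand deburring tool, about 90 g, standing blade down in the tool block. Square blue handle 20 x 20 mm (faces along x and y), from 4 to 89 mm above the origin; below it a black round finger guard, 32 mm in diameter, 4 mm thick. Origin: centre of the guard's underside; z runs up the handle. Below the guard: steel nose (12 mm diameter, 12 long), then the blade.
- blade: The tool's steel deburring blade: a cone, 16 mm across at its top and 3 mm at its tip, 14 mm high, on a thin shank. It is carried on a springy neck: it gives way sideways about 1 mm per 2 N, to a stop after about 4 mm. Origin: the neck's pivot, 12.5 mm below the guard's underside.
- blade_tip (a point): Tip of the blade, on the tool's axis, 43 mm below the guard's underside. With the tip 7 mm below the bracket's top face the cone is 4.7 mm in radius where it meets the bore's edge.
- block: Fixed black tool block, 70 x 150 x 55 mm (x, y, z), origin at the centre of its underside. A red and a brass tool stand fixed in its other half, up to 100 mm above the bench.
- socket (a point): Mouth of the deburring tool's round socket on the block's top (55 mm above the bench): 24 mm in diameter, 49 mm deep. The tool stands in it with its guard resting on the block's top; it lifts straight out and has about 4 mm of play all round at the cone.
- rail: Fixed drying rail: round steel bar, 20 mm diameter, along its y, its top 130 mm above the bench, between two posts 270 mm apart with knobs 132 mm high, over a drip tray 120 x 300 mm. Origin: on the bench below the bar's middle. A bracket astride it has its x along the bar (either way round), its feet 90 mm and its top 140 mm above the bench.
- bar (a point): Top of the bar at its middle, axes as the rail's (y along the bar).
- hung_a: Finished bracket, same size, loose, astride the bar at about 62 mm to the -y side of its middle. Same frame as the bracket's.
- hung_b: Finished bracket, same size, loose, astride the bar at about 62 mm to the +y side of its middle. The gap between the two is 70 to 71 mm for the 54 mm bracket: too narrow for fingers at the bracket's ends, but its leg faces (58 mm apart) are free there.
- mat: Fixed black rubber mat, 130 x 130 x 3 mm, empty: room to set the bracket down and take it another way. Origin: centre of its underside.
- caliper: Bystander: loose caliper lying flat on the bench, not needed.
- highlighter: Bystander: loose highlighter pen lying flat on the bench, not needed.
- magnifier: Bystander: loose magnifier lying flat on the bench, not needed.
- micrometer: Bystander: loose micrometer lying flat on the bench, not needed.
- plate_a: Bystander: loose steel plate lying flat on the bench, not needed.
- plate_b: Bystander: loose steel plate lying flat on the bench, not needed.
- plate_c: Bystander: loose steel plate lying flat on the bench, not needed.
There are look-alikes about, which are no part of the job. What is shaped like the bracket but purple is not meant.

How it is judged:
By the outcome, as a careful person would: the job done as asked, in the order asked, and still so for the second after the job is handed in, with the robot touching nothing.
It also fails if it takes over 72 s, if anything falls off the work surface, if the arm or the gripper's body presses on something with over 40 N, if the wrist force passes 120 N, or if a joint passes its speed limit or range.

## Working session

There is one attempt and no reset: what is moved stays moved. The work goes in short steps, Python scripts to look and compute and a tool call to move; the robot and the scene stay as the last step left them, time stands still between calls to the robot, and variables do not carry over. Pictures are saved under pics/ and viewed, at most 10 in all, crops included, and the job is handed in when it is done.

Besides the shell and the picture viewer there is one more tool, called after ">>>" as a command line: name --pt "numbers of a row" for each row, then --argument value for the rest. arm_command: Moves the arm, as the interface text tells. Its arguments: {"type":"object","properties":{"targets":{"type":"array","items":{"type":"array","items":{"type":"number"}}}},"required":["targets"]}

```bash
mkdir -p pics; ls; cat > h.py <<'E'
import numpy as np, cv2
from cell import env
def cam(n):
    c=env.read_camera(n); f=c["frame"].shape[0]/2/np.tan(np.radians(c["vertical_fov"])/2)
    return c["frame"][:,:,::-1].copy(),f,c["cx"],c["cy"],np.array(c["world_from_camera"])
def w(C,u,v,z):
    _,f,cx,cy,T=C; d=T[:3,:3]@np.array([(u-cx)/f,(v-cy)/f,1]); o=T[:3,3]
    return o+d*(z-o[2])/d[2]
def px(C,p):
    _,f,cx,cy,T=C; q=T[:3,:3].T@(np.array(p)-T[:3,3]); return q[0]/q[2]*f+cx,q[1]/q[2]*f+cy
E
python3 - <<'E'
from h import *
for n in("top","side"):
    C=cam(n); cv2.imwrite(f"pics/{n}0.png",C[0]); print(n,C[1:4],C[4].round(3).tolist())
print(env.state())
E
```

```text
pics
top (np.float64(545.4241026048464), 320.5408532255188, 233.94687360786898) [[-0.0, -0.978, 0.209, 294.043], [-1.0, -0.0, -0.003, 32.584], [0.003, -0.209, -0.978, 1211.05], [0.0, 0.0, 0.0, 1.0]]
side (np.float64(467.10102995167796), 319.5928683794536, 240.2143461584557) [[1.0, -0.006, 0.011, 516.248], [-0.012, -0.584, 0.811, -756.285], [0.002, -0.811, -0.584, 661.732], [0.0, 0.0, 0.0, 1.0]]
{'t': 0.1, 'joints': array([ 1.15038150e+00,  4.91480544e-01,  1.55939699e+00, -2.51552419e-05,
        1.09171451e+00, -1.05628169e-01]), 'qvel': array([ 0.00063585, -0.00084811, -0.00359323, -0.00267342, -0.00076687,
        0.00064398]), 'tau': array([ 3.64469553e-03, -6.13620472e+01, -2.58608651e+01,  6.94154366e-02,
        4.69973136e-02, -3.40982342e-05]), 'eef_pos': array([193.41755857, 594.08318441, 214.1289079 ]), 'tcp_rot': array([-3.14059648e+00, -8.31807479e-05,  2.82681756e+00]), 'ft_force': array([-0.34208806,  0.13203663, -0.48452799]), 'moment': array([-0.00199824, -0.02397624,  0.03725764]), 'grip_force': 0.0, 'opening': 0.9973045799111581}
```

View pics/top0.png

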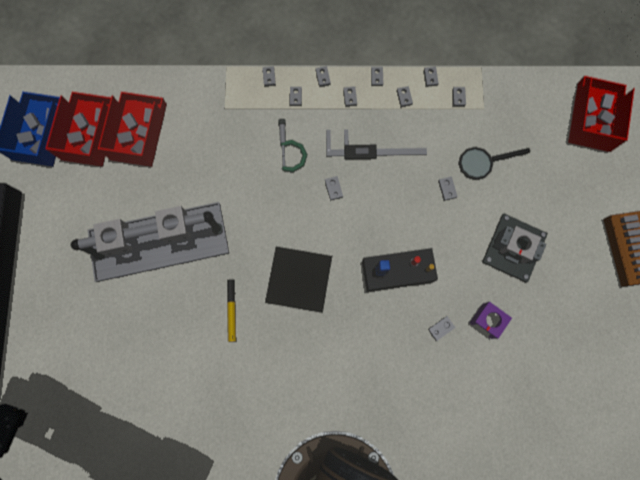

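View pics/side0.png

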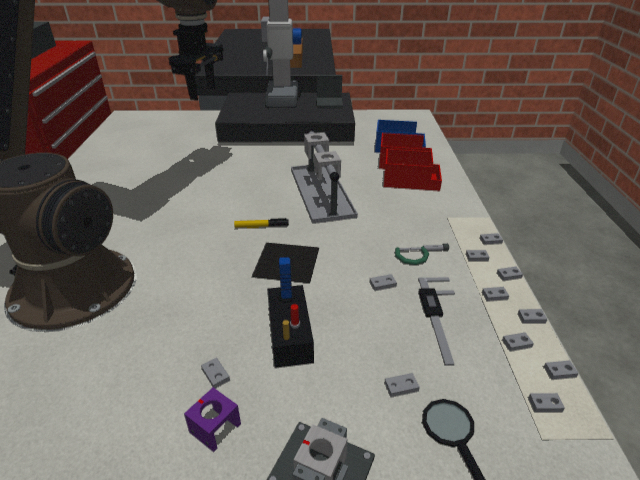

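The top view (0) shows the bracket in the nest at (522,242), with a purple look-alike at (491,320). The hung brackets are at (108,235) and (170,222). The blue tool is at (384,267), the red and brass tools at (417,260) and (432,267), and the mat at (299,280). The side view shows the bracket at (322,448), the purple one at (212,412) and the blue handle at (286,278).

Candidates for the bracket are grey in the nest (522,242), purple (491,320), and hung (108,235) and (170,222). I choose the grey one in the nest because of its red mark. For the tool I choose the blue handle (384,267), not red (417,260) or brass (432,267). I'll check both in close crops.

```bash
python3 - <<'E'
import cv2,numpy as np
t=cv2.imread("pics/top0.png");s=cv2.imread("pics/side0.png")
def c(i,x,y,w,h,k): return cv2.resize(i[y:y+h,x:x+w],None,fx=k,fy=k,interpolation=cv2.INTER_CUBIC)
# A: top nest origin (478,205) k=5 80x60 ; B: top block (357,240) k5 ; C: side nest(262,415) k5 ; D side block (240,250) k... 
A=c(t,478,205,80,60,5);B=c(t,357,240,80,60,5);C=c(s,280,415,80,60,5);D=c(s,255,250,80,60,5)
cv2.imwrite("pics/crop1.png",np.vstack([np.hstack([A,B]),np.hstack([C,D])]))
E=c(t,70,195,160,60,5);F=c(s,285,125,80,60,5)
cv2.imwrite("pics/crop2.png",np.vstack([E,np.hstack([F,c(s,285,165,80,60,5)])]))
E
```

```text
(no output)
```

View pics/crop1.png

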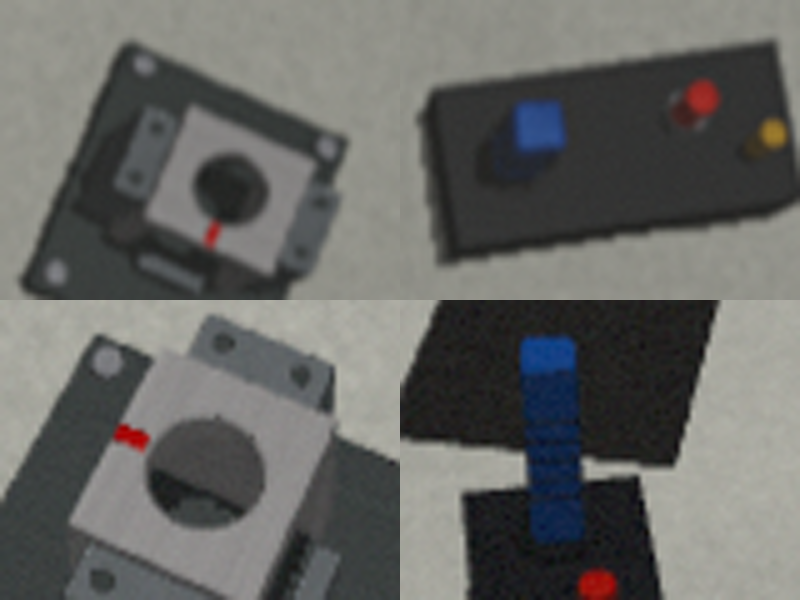

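View pics/crop2.png

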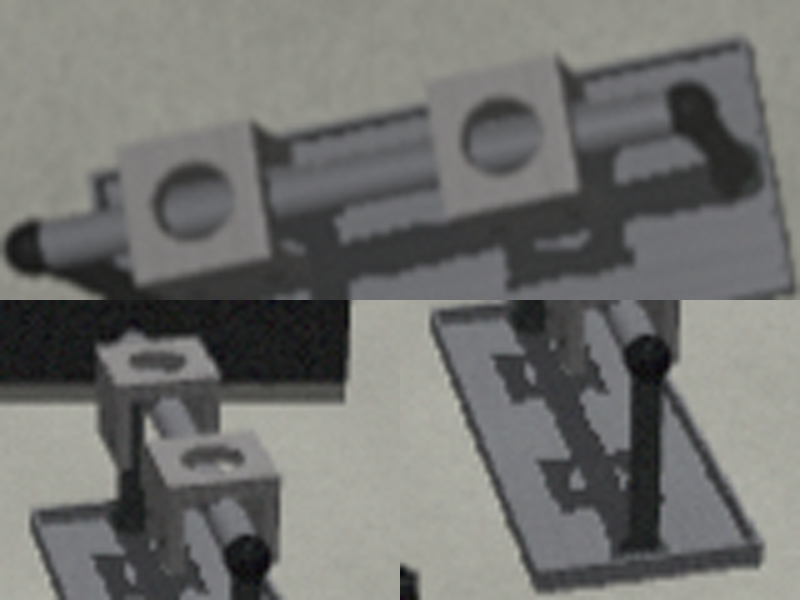

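The crops confirm it: the grey bracket in the nest has the red dash (top crop at about (212,233)) on its image-down side, with cheeks to its left and right. The blue handle top is at about (385,265) in the top view. The rail gap lies between the two grey hung brackets. Next I'll fit poses.

```bash
cat > fit.py <<'E'
from h import *
from scipy.optimize import least_squares
Ct=cam("top");Cs=cam("side")
def P(ox,oy,l,bx=0,by=0): return [((a-bx)/5+ox-.4,(b-by)/5+oy-.4) for a,b in l]
def fit(L,W,z,tp,sp,x0):
    def r(p,sel):
        c,s=np.cos(p[2]),np.sin(p[2]); e=[]
        K=[np.array([p[0]+c*a*L/2-s*b*W/2,p[1]+s*a*L/2+c*b*W/2,z]) for a in(-1,1) for b in(-1,1)]
        for C,pts in sel:
            Q=np.array([px(C,k) for k in K])
            for u in pts:
                e+=list(Q[np.argmin(((Q-u)**2).sum(1))]-u)
        return e
    for nm,sel in(("top",[(Ct,tp)]),("side",[(Cs,sp)]),("both",[(Ct,tp),(Cs,sp)])):
        if not sel[0][1]: continue
        R=least_squares(r,x0,args=(sel,),loss="soft_l1",x_scale=[1,1,.02],diff_step=1e-4); p=R.x
        print(nm,p[:2].round(1),np.degrees(p[2]).round(1),"rms",np.sqrt(np.mean(np.square(r(p,sel)))).round(2))
def c0(C,pts,z): return w(C,*np.mean(pts,0),z)[:2]
tp=P(478,205,[(192,105),(316,158),(270,277),(145,218)]);sp=P(280,415,[(165,352),(337,430),(268,600),(70,522)],0,300)
print("bracket");fit(54,58,62,tp,sp,[*c0(Ct,tp,62),-.4])
print("mark/bore",w(Ct,*P(478,205,[(212,233)])[0],62),w(Ct,*P(478,205,[(231,188)])[0],62))
tp=P(357,240,[(116,102),(164,102),(164,150),(118,150)]);sp=P(255,250,[(122,40),(176,38),(174,72),(125,74)],0,0)
print("tool");fit(20,20,144,tp,sp,[*c0(Ct,tp,144),0])
tp=P(70,195,[(118,148),(252,122),(272,258),(135,283)]);sp=P(285,125,[(98,44),(200,36),(220,77),(110,80)])
print("hungL");fit(54,58,140,tp,sp,[*c0(Ct,tp,140),1.7])
tp=P(70,195,[(428,80),(556,55),(580,188),(440,218)]);sp=P(285,125,[(143,140),(262,132),(281,176),(156,190)])
print("hungR");fit(54,58,140,tp,sp,[*c0(Ct,tp,140),1.7])
for p in[(30,248),(690,105)]: print("knob",w(Ct,*P(70,195,[p])[0],125))
m=[(275,247),(332,255),(323,311),(266,303)];print("mat");fit(130,130,3,m,[],[*c0(Ct,m,3),-.15])
b=P(357,240,[(35,92),(375,42),(402,205),(55,250)]);print("block");fit(70,150,55,b,[],[*c0(Ct,b,55),-.15])
n=P(478,205,[(128,42),(348,140)]);print("nest corners",[w(Ct,*q,12) for q in n])
E
python3 fit.py
```

```text
bracket
top [ 521.6 -407.6] -25.4 rms 0.42
side [ 524.1 -407.7] -24.9 rms 1.34
both [ 523.3 -407.7] -25.3 rms 1.13
mark/bore [ 502.54219603 -398.04719689   62.        ] [ 522.19904651 -407.73869861   62.        ]
tool
top [460.3 -97.4] -0.1 rms 0.3
side [462.4 -99.7] 3.1 rms 0.39
both [461.3 -98.1] 1.0 rms 0.62
hungL
top [521.1 454.7] 101.7 rms 0.26
side [522.1 459.2] 98.5 rms 0.32
both [521.5 455.1] 101.0 rms 0.52
hungR
top [548.9 333.4] 101.4 rms 0.48
side [548.6 332.7] 97.8 rms 0.76
both [548.8 333.3] 100.7 rms 0.73
knob [505.3233114  525.58263727 125.        ]
knob [565.10723155 260.93463956 125.        ]
mat
top [451.  77.] -8.4 rms 0.66
both [451.  77.] -8.4 rms 0.66
block
top [ 465.2 -140.7] 7.7 rms 0.39
both [ 465.2 -140.7] 7.7 rms 0.39
nest corners [array([ 599.66010691, -385.40282908,   12.        ]), array([ 554.18141085, -481.38659504,   12.        ])]
```

```bash
cat > go.py <<'E'
# go.py x,y,z,yaw[,x,y,z,yaw...] : shifts per waypoint in tool axes of the previous one
import sys
from h import *
def pose():
    s=env.state(); return np.array([*s["eef_pos"],np.degrees(s["tcp_rot"][2])])
def plan(wp,p=None):
    p=pose() if p is None else p
    for q in wp:
        q=np.array(q,float); a=np.radians(p[3]); d=q-p
        t=(d[3]+180)%360-180
        print([round(float(v),1) for v in(np.cos(a)*d[0]+np.sin(a)*d[1],np.sin(a)*d[0]-np.cos(a)*d[1],-d[2],-t)],"dist",np.linalg.norm(d[:3]).round()); p=q
if __name__=="__main__":
    s=env.state(); print("t",s["t"],"at",pose().round(1),"F",s["ft_force"].round(1),"open",round(s["opening"],3),"grip",round(s["grip_force"],1))
    plan([list(map(float,a.split(","))) for a in sys.argv[1:]])
E
python3 go.py 330,420,200,140 440,240,190,110 470,80,180,90 461,-98,180,90
```

```text
t 0.2 at [193.4 594.2 214.3 162. ] F [-0.2  0.2 -0.7] open 1.004 grip 0.0
[-183.8, -123.4, 14.3, 22.0] dist 222.0
[-200.0, -67.2, 10.0, 30.0] dist 211.0
[-160.6, -26.5, 10.0, 20.0] dist 163.0
[-178.0, -9.0, -0.0, -0.0] dist 178.0
```

>>> arm_command --pt "-184 -123 14 22 1" --pt "-184 -123 14 22 1" --pt "-184 -123 14 22 1" --pt "-184 -123 14 22 1" --pt "-184 -123 14 22 1"

```text
t: 0.7
eef_pos: [332.0, 417.6, 200.5]
tcp_rot: [-3.141, 0.0, 2.441]
ft_force: [0.5, 0.8, -1.3]
opening: 0.997
grip_force: 0.0
```

>>> arm_command --pt "-200 -67 10 30 1" --pt "-200 -67 10 30 1" --pt "-200 -67 10 30 1" --pt "-200 -67 10 30 1" --pt "-200 -67 10 30 1"

```text
t: 1.2
eef_pos: [442.2, 237.1, 190.4]
tcp_rot: [-3.142, 0.0, 1.913]
ft_force: [-0.8, -0.4, 0.1]
opening: 0.997
grip_force: 0.0
```

>>> arm_command --pt "-160 -26 10 20 0.6" --pt "-160 -26 10 20 0.6" --pt "-160 -26 10 20 0.6" --pt "-160 -26 10 20 0.6"

```text
t: 1.6
eef_pos: [471.0, 78.1, 180.4]
tcp_rot: [-3.141, 0.0, 1.566]
ft_force: [0.2, 0.7, -0.8]
opening: 0.72
grip_force: 0.0
```

>>> arm_command --pt "-178 -9 0 0 0.6" --pt "-178 -9 0 0 0.6" --pt "-178 -9 0 0 0.6" --pt "-178 -9 0 0 0.6" --pt "-178 -9 0 0 0.6"

```text
t: 2.1
eef_pos: [461.6, -99.0, 180.6]
tcp_rot: [3.141, 0.0, 1.568]
ft_force: [0.8, 1.2, 0.4]
opening: 0.597
grip_force: 0.0
```

```bash
python3 go.py 461,-98,165,90 460.5,-98,80,90; python3 - <<'E'
from h import *
C=cam("top");S=cam("side")
f=lambda i,x,y:cv2.resize(i[y:y+75,x:x+100],None,fx=4,fy=4,interpolation=cv2.INTER_CUBIC)
cv2.imwrite("pics/a1.png",np.hstack([f(C[0],335,220),f(S[0],240,215)]))
E
```

```text
t 2.1 at [461.6 -99.  180.6  89.8] F [0.8 1.2 0.4] open 0.597 grip 0.0
[1.0, -0.6, 15.6, -0.2] dist 16.0
[-0.0, -0.5, 85.0, -0.0] dist 85.0
```

>>> arm_command --pt "1 -1 40 0 0.6" --pt "1 -1 80 0 0.6" --pt "1 -1 100 0 0.6" --pt "1 -1 100 0 0.2"

```text
t: 2.6
eef_pos: [459.5, -93.9, 78.6]
tcp_rot: [-3.137, -0.002, 1.572]
ft_force: [0.5, -0.1, 0.4]
opening: 0.559
grip_force: 0.0
```

>>> arm_command --pt "0 0 0 0 0" --pt "0 0 0 0 0" --pt "0 0 0 0 0" --pt "0 0 0 0 0"

```text
t: 3.0
eef_pos: [460.8, -95.8, 81.5]
tcp_rot: [3.14, 0.0, 1.57]
ft_force: [0.2, 0.4, -0.8]
opening: 0.235
grip_force: 0.0
```

>>> arm_command --pt "0 0 0 0 0" --pt "0 0 0 0 0" --pt "0 0 0 0 0"

```text
t: 3.3
eef_pos: [460.8, -95.9, 81.4]
tcp_rot: [3.14, 0.0, 1.57]
ft_force: [-1.3, 0.6, 7.6]
opening: 0.216
grip_force: 30.0
```

```bash
python3 - <<'E'
from h import *
C=cam("top");S=cam("side")
f=lambda i,x,y:cv2.resize(i[y:y+75,x:x+100],None,fx=4,fy=4,interpolation=cv2.INTER_CUBIC)
cv2.imwrite("pics/a2.png",np.hstack([f(C[0],335,220),f(S[0],240,215)]))
s=env.state();print(s["eef_pos"],s["tcp_rot"],s["ft_force"],s["opening"],s["grip_force"])
E
```

```text
[460.80358337 -95.88333322  81.39225923] [3.14028154e+00 2.07960354e-04 1.56988840e+00] [-0.71801841  0.30336359  7.71532008] 0.21806160543855066 29.997826516628265
```

View pics/a2.png

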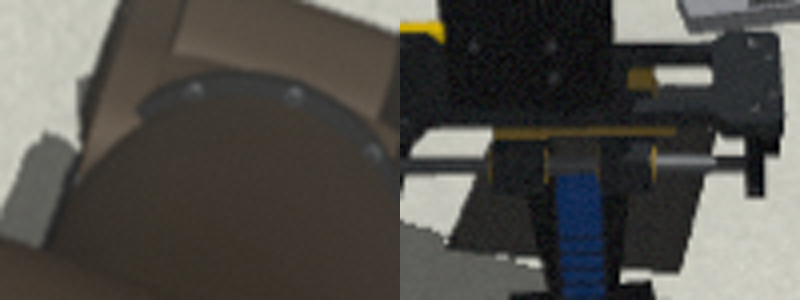

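The crop shows the blue handle between the fingers at (580,230), with clearance under the body, and the grip force is 30 N. Lifting next.

>>> arm_command --pt "0 0 -10 0 0" --pt "0 0 -30 0 0" --pt "0 0 -60 0 0" --pt "0 0 -90 0 0" --pt "0 0 -110 0 0"

```text
t: 3.9
eef_pos: [460.6, -95.9, 193.1]
tcp_rot: [3.14, 0.001, 1.57]
ft_force: [-0.3, 0.4, -1.0]
opening: 0.21
grip_force: 30.0
```

```bash
python3 go.py 485,-250,191,90 522,-405.5,191,90 522,-405.5,145,90
```

```text
t 3.9 at [460.6 -95.9 193.1  90. ] F [-0.3  0.4 -1. ] open 0.21 grip 30.0
[-154.1, 24.5, 2.1, -0.0] dist 156.0
[-155.5, 37.0, -0.0, -0.0] dist 160.0
[0.0, 0.0, 46.0, -0.0] dist 46.0
```

>>> arm_command --pt "-154 24 2 0 0" --pt "-154 24 2 0 0" --pt "-154 24 2 0 0" --pt "-154 24 2 0 0" --pt "-232 43 2 0 0"

```text
t: 4.4
eef_pos: [495.2, -296.8, 189.2]
tcp_rot: [-3.14, -0.002, 1.571]
ft_force: [0.9, 0.7, -1.1]
opening: 0.213
grip_force: 30.0
```

>>> arm_command --pt "-77 18 0 0 0" --pt "-77 18 0 0 0" --pt "-77 18 20 0 0" --pt "-77 18 46 0 0" --pt "-77 18 46 0 0"

```text
t: 4.9
eef_pos: [512.8, -374.2, 140.1]
tcp_rot: [-3.138, -0.004, 1.57]
ft_force: [-0.3, 0.1, -1.0]
opening: 0.215
grip_force: 30.0
```

```bash
python3 go.py 522,-405.5,124,90; python3 - <<'E'
from h import *
C=cam("top");S=cam("side")
f=lambda i,x,y:cv2.resize(i[y:y+100,x:x+100],None,fx=4,fy=4,interpolation=cv2.INTER_CUBIC)
cv2.imwrite("pics/a3.png",np.hstack([f(C[0],470,190),f(S[0],270,380)]))
print(px(S,[522,-407.7,62]))
E
```

```text
t 4.9 at [ 512.8 -374.2  140.1   89.9] F [-0.3  0.1 -1. ] open 0.215 grip 30.0
[-31.3, 9.2, 16.1, -0.1] dist 36.0
(np.float64(319.93114771357915), np.float64(448.8475053666398))
```

View pics/a3.png

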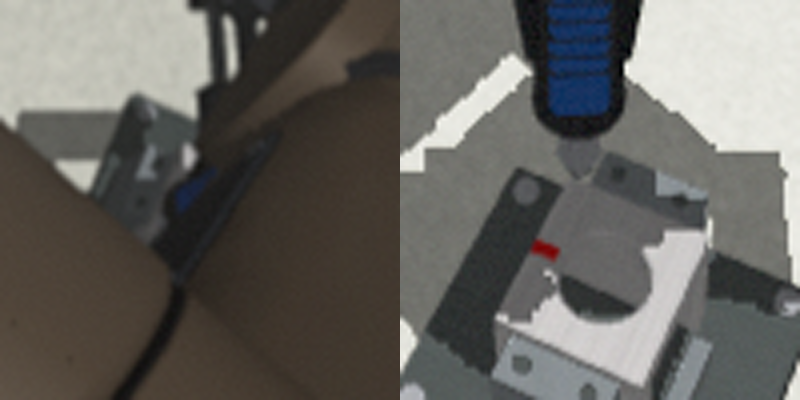

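The side crop shows the blade tip at about (578,178), still behind the bore centre at (605,280), hanging free above the face. I'll compute the tip offset.

```bash
python3 - <<'E'
from h import *
S=cam("side");s=env.state();p=s["eef_pos"];print(p)
for z in(69,71): print(w(S,(578-400)/4+269.6,179/4+379.6,z))
# bore centre from earlier crop C: ellipse centre (205,472) 
print(w(S,205/5+280-.4,172/5+415-.4,62), w(S,(605-400)/4+269.6,278/4+379.6,62))
E
python3 go.py 522,-407,144,90
```

```text
[ 514.49476485 -375.30883958  143.94281486]
[ 514.21779277 -375.37469639   69.        ]
[ 514.22464305 -376.65996515   71.        ]
[ 522.90385543 -407.92854407   62.        ] [ 523.24067565 -408.07546014   62.        ]
t 5.05 at [ 514.5 -375.3  143.9   90. ] F [ 0.5  0.1 -0.9] open 0.213 grip 30.0
[-31.7, 7.5, -0.1, -0.0] dist 33.0
```

>>> arm_command --pt "-30.4 8 0 0 0" --pt "-30.4 8 0 0 0" --pt "-30.4 8 0 0 0" --pt "-30.4 8 0 0 0"

```text
t: 5.45
eef_pos: [522.1, -405.3, 143.4]
tcp_rot: [3.141, 0.0, 1.57]
ft_force: [0.0, 0.0, -0.3]
opening: 0.211
grip_force: 30.0
```

```bash
python3 - <<'E'
from h import *
S=cam("side")
f=lambda i,x,y:cv2.resize(i[y:y+75,x:x+100],None,fx=8,fy=8,interpolation=cv2.INTER_CUBIC)
cv2.imwrite("pics/a4.png",f(S[0],270,405)); s=env.state();print(s["eef_pos"],s["tcp_rot"],s["ft_force"])
E
```

```text
[ 522.12011618 -405.21992775  143.2642309 ] [3.14123803e+00 1.40812235e-04 1.57052281e+00] [ 0.10571582 -0.44997543 -1.2014492 ]
```

View pics/a4.png

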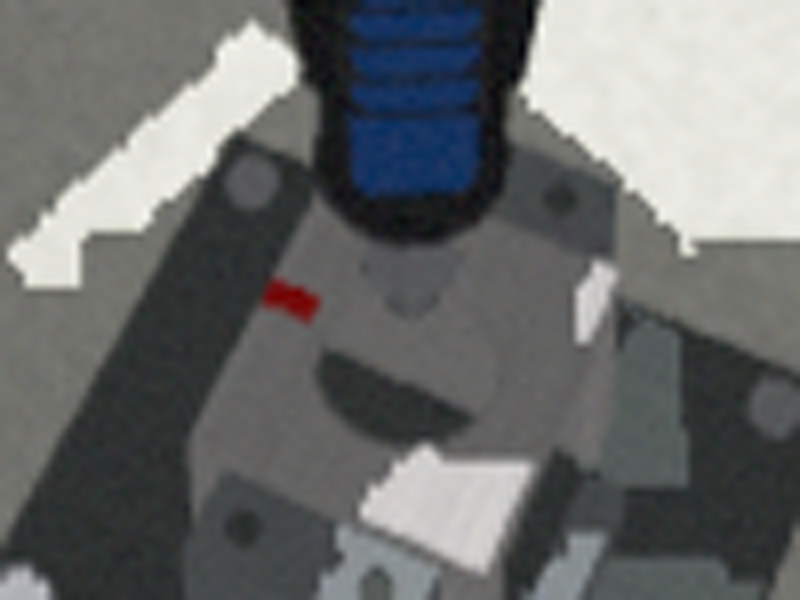

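The tip at about (408,318) sits over the bore centre at about (408,358), allowing for its 12 mm height. Lowering into the bore.

>>> arm_command --pt "0 0 5 0 0" --pt "0 0 10 0 0" --pt "0 0 15 0 0" --pt "0 0 19.5 0 0" --pt "0 0 19.5 0 0"

```text
t: 6.0
eef_pos: [521.9, -405.6, 122.1]
tcp_rot: [-3.141, -0.001, 1.57]
ft_force: [-0.2, 0.2, -0.6]
opening: 0.218
grip_force: 30.0
```

>>> arm_command --pt "0 0 0 0 0" --pt "0 0 0 0 0"

```text
t: 6.2
eef_pos: [522.2, -405.9, 123.2]
tcp_rot: [3.141, 0.0, 1.57]
ft_force: [-0.6, -0.3, -1.5]
opening: 0.22
grip_force: 30.0
```

>>> arm_command --pt "2 -4.5 0 0 0" --pt "4.3 -9 0 0 0" --pt "4.3 -9 0 0 0"

```text
t: 6.5
eef_pos: [512.5, -401.2, 123.3]
tcp_rot: [-3.141, -0.0, 1.57]
ft_force: [0.1, 0.2, -0.1]
opening: 0.216
grip_force: 30.0
```

>>> arm_command --pt "0.4 -0.9 0 0 0" --pt "0.4 -0.9 0 0 0"

```text
t: 6.7
eef_pos: [512.2, -401.1, 123.2]
tcp_rot: [3.141, 0.0, 1.57]
ft_force: [-0.3, -0.1, -0.6]
opening: 0.218
grip_force: 30.0
```

>>> arm_command --pt "0.4 -0.9 0 0 0" --pt "0.4 -0.9 0 0 0"

```text
t: 6.9
eef_pos: [511.4, -400.8, 123.2]
tcp_rot: [3.141, 0.0, 1.57]
ft_force: [0.9, -1.4, 0.5]
opening: 0.215
grip_force: 30.0
```

>>> arm_command --pt "0.4 -0.9 0 0 0" --pt "0.4 -0.9 0 0 0" --pt "0.4 -0.9 0 0 0"

```text
t: 7.2
eef_pos: [510.5, -400.4, 123.2]
tcp_rot: [3.141, 0.0, 1.57]
ft_force: [0.1, -0.6, 0.1]
opening: 0.214
grip_force: 30.0
```

>>> arm_command --pt "0 0 0 0 0"

```text
t: 7.3
eef_pos: [510.5, -400.4, 123.2]
tcp_rot: [3.141, 0.0, 1.57]
ft_force: [1.0, -0.6, -0.3]
opening: 0.215
grip_force: 30.0
```

>>> arm_command --pt "0 0 0 0 0"

```text
t: 7.4
eef_pos: [510.5, -400.4, 123.1]
tcp_rot: [3.141, 0.0, 1.57]
ft_force: [1.5, -0.5, 0.4]
opening: 0.213
grip_force: 30.0
```

>>> arm_command --pt "0.4 -0.9 0 0 0" --pt "0.4 -0.9 0 0 0" --pt "0.4 -0.9 0 0 0"

```text
t: 7.7
eef_pos: [509.5, -400.0, 123.2]
tcp_rot: [3.141, 0.0, 1.57]
ft_force: [1.4, -0.7, 1.6]
opening: 0.221
grip_force: 30.0
```

>>> arm_command --pt "0 0 0 0 0"

```text
t: 7.8
eef_pos: [509.5, -399.9, 123.1]
tcp_rot: [3.141, -0.0, 1.57]
ft_force: [1.0, -0.3, 1.4]
opening: 0.215
grip_force: 30.0
```

>>> arm_command --pt "0 0 0 0 0"

```text
t: 7.9
eef_pos: [509.6, -399.9, 123.1]
tcp_rot: [3.141, -0.0, 1.57]
ft_force: [1.2, -0.7, 1.1]
opening: 0.212
grip_force: 30.0
```

>>> arm_command --pt "0 0 0 0 0"

```text
t: 8.0
eef_pos: [509.6, -400.0, 123.1]
tcp_rot: [3.141, 0.0, 1.57]
ft_force: [1.1, -1.9, 0.9]
opening: 0.22
grip_force: 30.0
```

```bash
cat > arc.py <<'E'
# arc.py cx cy R a0 n [step]: n calls of 5 rows clockwise from the angle a0 (world degrees), tool yaw 90
import sys
from h import *
cx,cy,R,a0,n=map(float,sys.argv[1:6]); st=float(sys.argv[6]) if len(sys.argv)>6 else 5
P=lambda a: np.array([cx+R*np.cos(np.radians(a)),cy+R*np.sin(np.radians(a))])
p=env.state()["eef_pos"][:2]; print("from",p.round(2))
for k in range(int(n)):
    rows=[P(a0-st*(5*k+i+1))-p for i in range(5)]; p=P(a0-st*5*(k+1))
    print([[round(float(d[1]),1),round(float(d[0]),1),0,0,0] for d in rows],"->",p.round(1))
E
python3 arc.py 521 -405.3 13.3 154.7 4
```

```text
from [ 509.57 -399.96]
[[1.4, -0.1, 0, 0, 0], [2.4, 0.6, 0, 0, 0], [3.3, 1.3, 0, 0, 0], [4.1, 2.1, 0, 0, 0], [4.9, 2.9, 0, 0, 0]] -> [ 512.5 -395.1]
[[0.7, 0.9, 0, 0, 0], [1.3, 1.9, 0, 0, 0], [1.9, 2.9, 0, 0, 0], [2.3, 4.0, 0, 0, 0], [2.6, 5.1, 0, 0, 0]] -> [ 517.6 -392.4]
[[0.2, 1.1, 0, 0, 0], [0.4, 2.3, 0, 0, 0], [0.4, 3.4, 0, 0, 0], [0.4, 4.6, 0, 0, 0], [0.2, 5.8, 0, 0, 0]] -> [ 523.4 -392.2]
[[-0.3, 1.1, 0, 0, 0], [-0.6, 2.2, 0, 0, 0], [-1.1, 3.3, 0, 0, 0], [-1.6, 4.3, 0, 0, 0], [-2.2, 5.3, 0, 0, 0]] -> [ 528.7 -394.4]
```

>>> arm_command --pt "0.4 -0.6 0 0 0" --pt "0.4 -0.6 0 0 0"

```text
t: 8.2
eef_pos: [508.8, -399.5, 123.1]
tcp_rot: [-3.141, -0.0, 1.57]
ft_force: [1.3, -1.4, 1.3]
opening: 0.212
grip_force: 30.0
```

>>> arm_command --pt "0 0 0 0 0"

```text
t: 8.3
eef_pos: [508.9, -399.6, 123.1]
tcp_rot: [3.142, -0.0, 1.57]
ft_force: [1.4, -0.8, 0.1]
opening: 0.214
grip_force: 30.0
```

```bash
python3 arc.py 521 -405.3 13.3 154.7 4
```

```text
from [ 508.88 -399.55]
[[1.0, 0.6, 0, 0, 0], [1.9, 1.3, 0, 0, 0], [2.9, 2.0, 0, 0, 0], [3.7, 2.8, 0, 0, 0], [4.5, 3.6, 0, 0, 0]] -> [ 512.5 -395.1]
[[0.7, 0.9, 0, 0, 0], [1.3, 1.9, 0, 0, 0], [1.9, 2.9, 0, 0, 0], [2.3, 4.0, 0, 0, 0], [2.6, 5.1, 0, 0, 0]] -> [ 517.6 -392.4]
[[0.2, 1.1, 0, 0, 0], [0.4, 2.3, 0, 0, 0], [0.4, 3.4, 0, 0, 0], [0.4, 4.6, 0, 0, 0], [0.2, 5.8, 0, 0, 0]] -> [ 523.4 -392.2]
[[-0.3, 1.1, 0, 0, 0], [-0.6, 2.2, 0, 0, 0], [-1.1, 3.3, 0, 0, 0], [-1.6, 4.3, 0, 0, 0], [-2.2, 5.3, 0, 0, 0]] -> [ 528.7 -394.4]
```

>>> arm_command --pt "1.0 0.6 0 0 0" --pt "1.9 1.3 0 0 0" --pt "2.9 2.0 0 0 0"

```text
t: 8.6
eef_pos: [510.9, -396.5, 122.9]
tcp_rot: [-3.141, -0.0, 1.57]
ft_force: [0.6, -0.5, -1.2]
opening: 0.215
grip_force: 30.0
```

>>> arm_command --pt "0.8 0.8 0 0 0" --pt "1.6 1.6 0 0 0"

```text
t: 8.8
eef_pos: [512.6, -395.0, 123.1]
tcp_rot: [-3.142, 0.0, 1.57]
ft_force: [0.2, -2.8, -0.3]
opening: 0.213
grip_force: 30.0
```

>>> arm_command --pt "0.7 0.9 0 0 0" --pt "1.3 1.9 0 0 0" --pt "1.9 2.9 0 0 0"

```text
t: 9.1
eef_pos: [515.5, -393.1, 123.1]
tcp_rot: [-3.142, -0.0, 1.57]
ft_force: [-0.6, -0.7, -0.2]
opening: 0.215
grip_force: 30.0
```

>>> arm_command --pt "0.7 0 0 0 0" --pt "0.7 0 0 0 0"

```text
t: 9.3
eef_pos: [515.5, -392.5, 123.2]
tcp_rot: [3.141, 0.0, 1.57]
ft_force: [0.2, -2.8, 1.0]
opening: 0.212
grip_force: 30.0
```

>>> arm_command --pt "0 0 0 0 0"

```text
t: 9.4
eef_pos: [515.5, -392.5, 123.2]
tcp_rot: [3.141, 0.0, 1.57]
ft_force: [-0.1, -2.4, -1.2]
opening: 0.217
grip_force: 30.0
```

>>> arm_command --pt "0 0 0 0 0"

```text
t: 9.5
eef_pos: [515.4, -392.6, 123.1]
tcp_rot: [3.141, 0.0, 1.57]
ft_force: [-0.2, -2.9, -0.2]
opening: 0.215
grip_force: 30.0
```

```bash
python3 arc.py 521 -404.9 13.5 114 3
```

```text
from [ 515.43 -392.55]
[[0.4, 1.2, 0, 0, 0], [0.7, 2.3, 0, 0, 0], [1.0, 3.5, 0, 0, 0], [1.1, 4.6, 0, 0, 0], [1.1, 5.8, 0, 0, 0]] -> [ 521.2 -391.4]
[[-0.1, 1.2, 0, 0, 0], [-0.2, 2.3, 0, 0, 0], [-0.5, 3.5, 0, 0, 0], [-0.9, 4.6, 0, 0, 0], [-1.4, 5.7, 0, 0, 0]] -> [ 526.9 -392.8]
[[-0.6, 1.0, 0, 0, 0], [-1.2, 2.0, 0, 0, 0], [-1.9, 2.9, 0, 0, 0], [-2.8, 3.8, 0, 0, 0], [-3.6, 4.6, 0, 0, 0]] -> [ 531.5 -396.4]
```

>>> arm_command --pt "0.4 1.2 0 0 0" --pt "0.7 2.3 0 0 0"

```text
t: 9.7
eef_pos: [517.7, -391.7, 123.0]
tcp_rot: [-3.141, -0.0, 1.57]
ft_force: [-0.8, -2.5, 0.1]
opening: 0.205
grip_force: 30.0
```

>>> arm_command --pt "0.3 1.2 0 0 0" --pt "0.4 2.3 0 0 0"

```text
t: 9.9
eef_pos: [520.0, -391.4, 123.1]
tcp_rot: [-3.141, -0.0, 1.57]
ft_force: [-2.9, -3.7, 0.7]
opening: 0.205
grip_force: 30.0
```

>>> arm_command --pt "0 1.2 0 0 0"

```text
t: 10.0
eef_pos: [521.2, -391.4, 123.1]
tcp_rot: [-3.141, -0.0, 1.57]
ft_force: [-1.8, -2.6, 1.7]
opening: 0.209
grip_force: 30.0
```

>>> arm_command --pt "-0.1 1.2 0 0 0" --pt "-0.2 2.3 0 0 0"

```text
t: 10.2
eef_pos: [523.4, -391.5, 123.0]
tcp_rot: [-3.141, -0.0, 1.57]
ft_force: [-3.0, -2.5, 0.1]
opening: 0.21
grip_force: 30.0
```

```bash
python3 arc.py 520.3 -405 13.4 77 3
```

```text
from [ 523.42 -391.5 ]
[[-0.8, 1.0, 0, 0, 0], [-1.2, 2.1, 0, 0, 0], [-1.7, 3.2, 0, 0, 0], [-2.3, 4.2, 0, 0, 0], [-2.9, 5.1, 0, 0, 0]] -> [ 528.5 -394.4]
[[-0.8, 0.9, 0, 0, 0], [-1.6, 1.7, 0, 0, 0], [-2.5, 2.5, 0, 0, 0], [-3.5, 3.1, 0, 0, 0], [-4.5, 3.7, 0, 0, 0]] -> [ 532.2 -398.9]
[[-1.1, 0.5, 0, 0, 0], [-2.2, 0.9, 0, 0, 0], [-3.3, 1.2, 0, 0, 0], [-4.5, 1.4, 0, 0, 0], [-5.6, 1.5, 0, 0, 0]] -> [ 533.7 -404.5]
```

>>> arm_command --pt "-0.6 1.0 0 0 0" --pt "-1.1 2.1 0 0 0"

```text
t: 10.4
eef_pos: [525.5, -392.5, 122.9]
tcp_rot: [-3.141, -0.001, 1.57]
ft_force: [-3.1, -1.7, 0.8]
opening: 0.208
grip_force: 30.0
```

>>> arm_command --pt "-0.6 1.1 0 0 0" --pt "-1.2 2.1 0 0 0"

```text
t: 10.6
eef_pos: [527.7, -393.8, 123.0]
tcp_rot: [-3.141, -0.0, 1.57]
ft_force: [-3.5, -1.1, -0.0]
opening: 0.208
grip_force: 30.0
```

>>> arm_command --pt "-0.6 0.9 0 0 0"

```text
t: 10.7
eef_pos: [528.7, -394.4, 123.1]
tcp_rot: [-3.142, -0.0, 1.57]
ft_force: [-3.1, -1.4, 0.5]
opening: 0.211
grip_force: 30.0
```

>>> arm_command --pt "-0.8 0.9 0 0 0" --pt "-1.6 1.7 0 0 0"

```text
t: 10.9
eef_pos: [530.3, -395.9, 123.0]
tcp_rot: [-3.141, -0.001, 1.57]
ft_force: [-2.9, 0.3, 1.2]
opening: 0.21
grip_force: 30.0
```

>>> arm_command --pt "-0.9 0.8 0 0 0" --pt "-1.9 1.4 0 0 0"

```text
t: 11.1
eef_pos: [531.8, -397.8, 123.1]
tcp_rot: [-3.142, -0.0, 1.57]
ft_force: [-3.1, -0.4, -0.0]
opening: 0.211
grip_force: 30.0
```

>>> arm_command --pt "-1.0 0.6 0 0 0" --pt "-2.1 1.1 0 0 0"

```text
t: 11.3
eef_pos: [533.0, -400.1, 123.0]
tcp_rot: [3.141, -0.0, 1.57]
ft_force: [-2.0, -0.0, 0.4]
opening: 0.209
grip_force: 30.0
```

>>> arm_command --pt "-1.1 0.4 0 0 0"

```text
t: 11.4
eef_pos: [533.5, -401.2, 123.0]
tcp_rot: [3.141, -0.0, 1.57]
ft_force: [-2.0, 0.7, -0.2]
opening: 0.205
grip_force: 30.0
```

>>> arm_command --pt "-1.1 0.3 0 0 0" --pt "-2.3 0.5 0 0 0"

```text
t: 11.6
eef_pos: [533.9, -403.4, 123.0]
tcp_rot: [3.141, -0.0, 1.57]
ft_force: [-1.3, -0.2, -0.5]
opening: 0.209
grip_force: 30.0
```

```bash
python3 arc.py 521 -405 13.6 7 4
```

```text
from [ 533.89 -403.43]
[[-1.1, 0.7, 0, 0, 0], [-2.3, 0.7, 0, 0, 0], [-3.5, 0.6, 0, 0, 0], [-4.6, 0.4, 0, 0, 0], [-5.8, 0.0, 0, 0, 0]] -> [ 533.9 -409.2]
[[-1.1, -0.4, 0, 0, 0], [-2.2, -0.9, 0, 0, 0], [-3.2, -1.5, 0, 0, 0], [-4.2, -2.2, 0, 0, 0], [-5.1, -3.0, 0, 0, 0]] -> [ 530.9 -414.3]
[[-0.8, -0.8, 0, 0, 0], [-1.6, -1.8, 0, 0, 0], [-2.3, -2.7, 0, 0, 0], [-2.8, -3.8, 0, 0, 0], [-3.3, -4.9, 0, 0, 0]] -> [ 526.1 -417.6]
[[-0.4, -1.1, 0, 0, 0], [-0.7, -2.3, 0, 0, 0], [-0.9, -3.4, 0, 0, 0], [-1.0, -4.6, 0, 0, 0], [-1.0, -5.8, 0, 0, 0]] -> [ 520.3 -418.6]
```

>>> arm_command --pt "-1.1 0.7 0 0 0" --pt "-2.3 0.8 0 0 0"

```text
t: 11.8
eef_pos: [534.7, -405.8, 123.1]
tcp_rot: [3.141, -0.0, 1.57]
ft_force: [-0.4, 0.8, -0.9]
opening: 0.21
grip_force: 30.0
```

>>> arm_command --pt "-1.2 -0.1 0 0 0" --pt "-2.3 -0.3 0 0 0"

```text
t: 12.0
eef_pos: [534.2, -408.1, 123.1]
tcp_rot: [3.141, -0.0, 1.57]
ft_force: [-0.7, 1.2, -0.8]
opening: 0.207
grip_force: 30.0
```

>>> arm_command --pt "-1.2 -0.4 0 0 0"

```text
t: 12.1
eef_pos: [533.8, -409.2, 123.1]
tcp_rot: [3.142, -0.0, 1.57]
ft_force: [-1.2, 0.7, -0.5]
opening: 0.209
grip_force: 30.0
```

>>> arm_command --pt "-1.1 -0.4 0 0 0" --pt "-2.2 -0.9 0 0 0"

```text
t: 12.3
eef_pos: [532.9, -411.5, 123.1]
tcp_rot: [3.142, -0.0, 1.57]
ft_force: [-0.5, 1.2, -0.6]
opening: 0.209
grip_force: 30.0
```

>>> arm_command --pt "-1.5 0.5 0 0 0"

```text
t: 12.4
eef_pos: [533.3, -413.0, 123.1]
tcp_rot: [3.142, -0.0, 1.57]
ft_force: [-1.6, 1.6, -0.8]
opening: 0.213
grip_force: 30.0
```

>>> arm_command --pt "-1.3 0 0 0 0"

```text
t: 12.5
eef_pos: [533.5, -414.4, 123.1]
tcp_rot: [3.141, -0.0, 1.57]
ft_force: [0.5, 2.0, 0.5]
opening: 0.208
grip_force: 30.0
```

>>> arm_command --pt "-0.2 0 0 0 0"

```text
t: 12.6
eef_pos: [533.5, -414.6, 123.1]
tcp_rot: [3.141, -0.0, 1.57]
ft_force: [-1.4, 1.3, -0.2]
opening: 0.211
grip_force: 30.0
```

```bash
python3 arc.py 521.8 -405.9 14.5 -37 4
```

```text
from [ 533.46 -414.63]
[[-1.0, -0.9, 0, 0, 0], [-1.9, -1.8, 0, 0, 0], [-2.7, -2.7, 0, 0, 0], [-3.4, -3.8, 0, 0, 0], [-4.1, -4.8, 0, 0, 0]] -> [ 528.6 -418.7]
[[-0.5, -1.1, 0, 0, 0], [-1.0, -2.3, 0, 0, 0], [-1.3, -3.5, 0, 0, 0], [-1.6, -4.8, 0, 0, 0], [-1.7, -6.0, 0, 0, 0]] -> [ 522.6 -420.4]
[[-0.0, -1.3, 0, 0, 0], [0.1, -2.5, 0, 0, 0], [0.3, -3.8, 0, 0, 0], [0.6, -5.0, 0, 0, 0], [1.0, -6.2, 0, 0, 0]] -> [ 516.4 -419.3]
[[0.5, -1.2, 0, 0, 0], [1.1, -2.3, 0, 0, 0], [1.9, -3.3, 0, 0, 0], [2.7, -4.3, 0, 0, 0], [3.6, -5.2, 0, 0, 0]] -> [ 511.2 -415.8]
```

>>> arm_command --pt "-1.0 -0.9 0 0 0" --pt "-1.9 -1.8 0 0 0"

```text
t: 12.8
eef_pos: [531.6, -416.3, 123.1]
tcp_rot: [3.141, -0.0, 1.57]
ft_force: [0.3, 1.5, 0.3]
opening: 0.211
grip_force: 30.0
```

>>> arm_command --pt "-0.8 -0.9 0 0 0" --pt "-1.5 -2.0 0 0 0"

```text
t: 13.0
eef_pos: [529.6, -417.8, 123.1]
tcp_rot: [3.141, -0.0, 1.57]
ft_force: [0.8, 1.9, 0.4]
opening: 0.207
grip_force: 30.0
```

>>> arm_command --pt "-0.7 -1.0 0 0 0"

```text
t: 13.1
eef_pos: [528.5, -418.5, 123.1]
tcp_rot: [3.142, -0.0, 1.57]
ft_force: [-1.1, 1.6, 0.3]
opening: 0.213
grip_force: 30.0
```

>>> arm_command --pt "-0.5 -1.1 0 0 0" --pt "-1.0 -2.3 0 0 0"

```text
t: 13.3
eef_pos: [526.3, -419.5, 123.1]
tcp_rot: [3.141, -0.0, 1.57]
ft_force: [1.7, 3.2, -0.6]
opening: 0.207
grip_force: 30.0
```

>>> arm_command --pt "-0.3 -1.2 0 0 0" --pt "-0.5 -2.4 0 0 0"

```text
t: 13.5
eef_pos: [524.1, -420.0, 123.2]
tcp_rot: [3.141, -0.0, 1.57]
ft_force: [0.7, 3.7, 0.5]
opening: 0.21
grip_force: 30.0
```

>>> arm_command --pt "0 -1.2 0 0 0" --pt "0 -2.5 0 0 0"

```text
t: 13.7
eef_pos: [521.5, -420.0, 123.2]
tcp_rot: [3.141, 0.0, 1.57]
ft_force: [2.2, 3.1, 1.0]
opening: 0.208
grip_force: 30.0
```

>>> arm_command --pt "0.2 -1.2 0 0 0"

```text
t: 13.8
eef_pos: [520.2, -419.8, 123.2]
tcp_rot: [3.141, 0.0, 1.57]
ft_force: [1.1, 3.6, 1.2]
opening: 0.209
grip_force: 30.0
```

>>> arm_command --pt "0.3 -1.2 0 0 0" --pt "0.7 -2.4 0 0 0"

```text
t: 14.0
eef_pos: [517.8, -419.2, 123.1]
tcp_rot: [3.141, 0.0, 1.57]
ft_force: [3.7, 2.1, -1.1]
opening: 0.21
grip_force: 30.0
```

```bash
python3 arc.py 521.6 -405.7 13.8 -106 5
```

```text
from [ 517.81 -419.19]
[[0.6, -1.2, 0, 0, 0], [1.1, -2.3, 0, 0, 0], [1.7, -3.3, 0, 0, 0], [2.3, -4.3, 0, 0, 0], [3.1, -5.3, 0, 0, 0]] -> [ 512.5 -416.1]
[[0.8, -0.9, 0, 0, 0], [1.7, -1.7, 0, 0, 0], [2.7, -2.4, 0, 0, 0], [3.7, -3.0, 0, 0, 0], [4.8, -3.6, 0, 0, 0]] -> [ 509.  -411.3]
[[1.1, -0.4, 0, 0, 0], [2.3, -0.8, 0, 0, 0], [3.5, -1.0, 0, 0, 0], [4.7, -1.2, 0, 0, 0], [5.9, -1.2, 0, 0, 0]] -> [ 507.8 -405.5]
[[1.2, 0.1, 0, 0, 0], [2.4, 0.3, 0, 0, 0], [3.6, 0.5, 0, 0, 0], [4.7, 0.9, 0, 0, 0], [5.8, 1.4, 0, 0, 0]] -> [ 509.2 -399.7]
[[1.1, 0.6, 0, 0, 0], [2.1, 1.2, 0, 0, 0], [3.0, 2.0, 0, 0, 0], [3.9, 2.8, 0, 0, 0], [4.7, 3.7, 0, 0, 0]] -> [ 512.9 -395. ]
```

>>> arm_command --pt "0.6 -1.2 0 0 0" --pt "1.1 -2.3 0 0 0"

```text
t: 14.2
eef_pos: [515.6, -418.2, 123.3]
tcp_rot: [3.141, 0.0, 1.57]
ft_force: [4.5, 2.6, -0.1]
opening: 0.209
grip_force: 30.0
```

>>> arm_command --pt "0.6 -1.0 0 0 0" --pt "1.3 -2.0 0 0 0"

```text
t: 14.4
eef_pos: [513.5, -416.8, 123.2]
tcp_rot: [3.141, 0.0, 1.57]
ft_force: [3.5, 2.3, 1.1]
opening: 0.211
grip_force: 30.0
```

>>> arm_command --pt "0.7 -1.0 0 0 0"

```text
t: 14.5
eef_pos: [512.6, -416.2, 123.2]
tcp_rot: [3.141, 0.0, 1.57]
ft_force: [4.2, 1.7, 0.1]
opening: 0.21
grip_force: 30.0
```

>>> arm_command --pt "0.8 -0.9 0 0 0" --pt "1.7 -1.7 0 0 0"

```text
t: 14.7
eef_pos: [511.0, -414.6, 123.3]
tcp_rot: [3.141, 0.001, 1.57]
ft_force: [4.7, 0.8, 2.2]
opening: 0.212
grip_force: 30.0
```

>>> arm_command --pt "1.1 -0.3 0 0 0" --pt "2.1 -0.7 0 0 0"

```text
t: 14.9
eef_pos: [510.0, -412.3, 123.2]
tcp_rot: [-3.142, 0.0, 1.57]
ft_force: [2.5, -0.4, 1.3]
opening: 0.208
grip_force: 30.0
```

>>> arm_command --pt "1.1 -0.4 0 0 0" --pt "2.2 -0.7 0 0 0"

```text
t: 15.1
eef_pos: [509.0, -409.8, 122.8]
tcp_rot: [-3.141, -0.001, 1.57]
ft_force: [2.0, -0.8, 0.8]
opening: 0.208
grip_force: 30.0
```

>>> arm_command --pt "1.2 -0.3 0 0 0"

```text
t: 15.2
eef_pos: [508.7, -408.6, 122.8]
tcp_rot: [-3.141, -0.001, 1.57]
ft_force: [1.4, -0.3, -0.5]
opening: 0.211
grip_force: 30.0
```

>>> arm_command --pt "1.2 -0.2 0 0 0" --pt "2.4 -0.3 0 0 0"

```text
t: 15.4
eef_pos: [508.5, -406.3, 122.9]
tcp_rot: [-3.141, -0.0, 1.57]
ft_force: [0.3, 0.0, -0.8]
opening: 0.213
grip_force: 30.0
```

>>> arm_command --pt "0 -0.9 0 0 0"

```text
t: 15.5
eef_pos: [507.8, -406.2, 123.0]
tcp_rot: [-3.141, -0.0, 1.57]
ft_force: [1.9, 0.0, -0.4]
opening: 0.208
grip_force: 30.0
```

>>> arm_command --pt "0.6 -0.3 0 0 0" --pt "1.2 -0.3 0 0 0"

```text
t: 15.7
eef_pos: [507.5, -405.2, 123.1]
tcp_rot: [-3.141, -0.0, 1.57]
ft_force: [1.0, 0.8, -0.3]
opening: 0.211
grip_force: 30.0
```

>>> arm_command --pt "1.2 0.1 0 0 0" --pt "2.3 0.3 0 0 0"

```text
t: 15.9
eef_pos: [507.8, -402.9, 123.1]
tcp_rot: [-3.142, -0.0, 1.57]
ft_force: [0.5, -1.4, -0.8]
opening: 0.215
grip_force: 30.0
```

Lap one is done, with contact all round, but the bracket's play made the force weak in places. I'll run a continuous second lap with the corrected circle.

```bash
python3 arc.py 521.6 -406 14.3 167 5
```

```text
from [ 507.84 -402.87]
[[1.3, 0.2, 0, 0, 0], [2.5, 0.6, 0, 0, 0], [3.6, 1.1, 0, 0, 0], [4.7, 1.8, 0, 0, 0], [5.7, 2.5, 0, 0, 0]] -> [ 510.3 -397.2]
[[0.9, 0.8, 0, 0, 0], [1.8, 1.7, 0, 0, 0], [2.6, 2.7, 0, 0, 0], [3.3, 3.7, 0, 0, 0], [3.9, 4.8, 0, 0, 0]] -> [ 515.1 -393.3]
[[0.5, 1.1, 0, 0, 0], [0.9, 2.3, 0, 0, 0], [1.2, 3.5, 0, 0, 0], [1.5, 4.7, 0, 0, 0], [1.5, 6.0, 0, 0, 0]] -> [ 521.1 -391.7]
[[-0.0, 1.2, 0, 0, 0], [-0.1, 2.5, 0, 0, 0], [-0.4, 3.7, 0, 0, 0], [-0.7, 4.9, 0, 0, 0], [-1.1, 6.1, 0, 0, 0]] -> [ 527.2 -392.8]
[[-0.5, 1.1, 0, 0, 0], [-1.2, 2.2, 0, 0, 0], [-1.9, 3.2, 0, 0, 0], [-2.7, 4.2, 0, 0, 0], [-3.6, 5.0, 0, 0, 0]] -> [ 532.2 -396.4]
```

>>> arm_command --pt "1.3 0 0 0 0" --pt "2.6 0.4 0 0 0" --pt "3.8 0.9 0 0 0"

```text
t: 16.2
eef_pos: [508.8, -399.1, 123.1]
tcp_rot: [3.142, 0.0, 1.57]
ft_force: [0.2, -1.6, -0.8]
opening: 0.208
grip_force: 30.0
```

>>> arm_command --pt "1.2 0.7 0 0 0" --pt "2.3 1.5 0 0 0"

```text
t: 16.4
eef_pos: [510.4, -396.7, 123.1]
tcp_rot: [3.142, -0.0, 1.57]
ft_force: [0.9, -1.9, -0.6]
opening: 0.208
grip_force: 30.0
```

>>> arm_command --pt "0.9 0.8 0 0 0" --pt "1.8 1.7 0 0 0" --pt "2.6 2.7 0 0 0"

```text
t: 16.7
eef_pos: [513.1, -394.3, 123.1]
tcp_rot: [3.142, 0.0, 1.57]
ft_force: [-0.5, -1.9, -0.4]
opening: 0.21
grip_force: 30.0
```

>>> arm_command --pt "0.7 1.0 0 0 0" --pt "1.3 2.1 0 0 0"

```text
t: 16.9
eef_pos: [515.2, -392.9, 123.1]
tcp_rot: [3.142, -0.0, 1.57]
ft_force: [0.3, -1.8, -0.1]
opening: 0.21
grip_force: 30.0
```

>>> arm_command --pt "0.4 1.1 0 0 0" --pt "0.7 2.3 0 0 0" --pt "0.9 3.5 0 0 0"

```text
t: 17.2
eef_pos: [518.6, -392.1, 123.1]
tcp_rot: [-3.141, 0.0, 1.57]
ft_force: [-1.6, -3.3, 0.8]
opening: 0.209
grip_force: 30.0
```

>>> arm_command --pt "0.1 1.2 0 0 0" --pt "0.1 2.4 0 0 0"

```text
t: 17.4
eef_pos: [521.0, -392.0, 123.1]
tcp_rot: [-3.141, -0.0, 1.57]
ft_force: [-0.4, -2.1, 0.8]
opening: 0.211
grip_force: 30.0
```

>>> arm_command --pt "-0.1 1.2 0 0 0" --pt "-0.2 2.4 0 0 0" --pt "-0.5 3.6 0 0 0"

```text
t: 17.7
eef_pos: [524.5, -392.4, 123.0]
tcp_rot: [-3.141, -0.0, 1.57]
ft_force: [-2.6, -1.9, 0.4]
opening: 0.21
grip_force: 30.0
```

>>> arm_command --pt "-0.4 1.2 0 0 0" --pt "-0.9 2.3 0 0 0"

```text
t: 17.9
eef_pos: [526.8, -393.3, 123.0]
tcp_rot: [-3.141, -0.0, 1.57]
ft_force: [-3.4, -1.4, 0.7]
opening: 0.21
grip_force: 30.0
```

>>> arm_command --pt "-0.6 1.1 0 0 0" --pt "-1.3 2.1 0 0 0" --pt "-2.1 3.1 0 0 0"

```text
t: 18.2
eef_pos: [530.0, -395.3, 123.0]
tcp_rot: [-3.141, -0.001, 1.57]
ft_force: [-4.4, -0.9, -0.3]
opening: 0.209
grip_force: 30.0
```

>>> arm_command --pt "-0.8 1.0 0 0 0" --pt "-1.7 2.0 0 0 0"

```text
t: 18.4
eef_pos: [531.9, -397.0, 123.1]
tcp_rot: [-3.141, -0.001, 1.57]
ft_force: [-5.2, 0.7, 2.6]
opening: 0.209
grip_force: 30.0
```

>>> arm_command --pt "-1.1 0.4 0 0 0" --pt "-2.2 0.9 0 0 0"

```text
t: 18.6
eef_pos: [533.1, -399.3, 123.1]
tcp_rot: [3.141, -0.0, 1.57]
ft_force: [-2.3, -0.1, -0.3]
opening: 0.211
grip_force: 30.0
```

>>> arm_command --pt "-1.2 0.6 0 0 0" --pt "-2.3 1.0 0 0 0"

```text
t: 18.8
eef_pos: [534.2, -401.7, 123.0]
tcp_rot: [3.141, -0.0, 1.57]
ft_force: [-1.7, -0.4, -0.7]
opening: 0.207
grip_force: 30.0
```

>>> arm_command --pt "-1.2 0.4 0 0 0" --pt "-2.4 0.8 0 0 0"

```text
t: 19.0
eef_pos: [534.9, -404.1, 123.1]
tcp_rot: [3.141, -0.0, 1.57]
ft_force: [-1.8, -0.8, -0.7]
opening: 0.211
grip_force: 30.0
```

>>> arm_command --pt "-1.2 0.3 0 0 0" --pt "-2.4 0.4 0 0 0"

```text
t: 19.2
eef_pos: [535.2, -406.5, 123.1]
tcp_rot: [3.141, -0.0, 1.57]
ft_force: [-0.9, 0.4, -0.1]
opening: 0.21
grip_force: 30.0
```

>>> arm_command --pt "-1.2 0.6 0 0 0" --pt "-2.4 0.6 0 0 0"

```text
t: 19.4
eef_pos: [535.8, -408.9, 123.1]
tcp_rot: [3.141, -0.0, 1.57]
ft_force: [0.3, 0.7, 0.8]
opening: 0.21
grip_force: 30.0
```

>>> arm_command --pt "-1.2 0 0 0 0" --pt "-2.4 -0.2 0 0 0"

```text
t: 19.6
eef_pos: [535.6, -411.3, 123.1]
tcp_rot: [3.141, -0.0, 1.57]
ft_force: [-0.3, 1.1, 0.2]
opening: 0.209
grip_force: 30.0
```

>>> arm_command --pt "-1.2 -0.4 0 0 0" --pt "-2.4 -0.9 0 0 0"

```text
t: 19.8
eef_pos: [534.6, -413.7, 123.1]
tcp_rot: [3.142, -0.0, 1.57]
ft_force: [-0.5, 0.7, -0.2]
opening: 0.207
grip_force: 30.0
```

>>> arm_command --pt "-1.1 -0.7 0 0 0" --pt "-2.2 -1.4 0 0 0"

```text
t: 20.0
eef_pos: [533.1, -415.9, 123.0]
tcp_rot: [-3.142, -0.0, 1.57]
ft_force: [-0.2, 2.4, 0.3]
opening: 0.211
grip_force: 30.0
```

>>> arm_command --pt "-0.6 -0.8 0 0 0" --pt "-1.0 -1.8 0 0 0" --pt "-1.6 -2.9 0 0 0" --pt "-2.2 -4.0 0 0 0"

```text
t: 20.4
eef_pos: [529.2, -418.1, 123.1]
tcp_rot: [3.141, -0.0, 1.57]
ft_force: [-0.7, 0.6, -0.8]
opening: 0.213
grip_force: 30.0
```

>>> arm_command --pt "-0.5 -1.3 0 0 0" --pt "-1.0 -2.7 0 0 0" --pt "-1.2 -4.0 0 0 0" --pt "-1.4 -5.4 0 0 0"

```text
t: 20.8
eef_pos: [523.9, -419.4, 123.2]
tcp_rot: [3.141, -0.0, 1.57]
ft_force: [1.9, 1.8, -0.2]
opening: 0.208
grip_force: 30.0
```

>>> arm_command --pt "0 -1.3 0 0 0" --pt "0.1 -2.6 0 0 0" --pt "0.4 -3.9 0 0 0" --pt "0.8 -5.2 0 0 0"

```text
t: 21.2
eef_pos: [518.6, -418.7, 123.1]
tcp_rot: [3.141, 0.0, 1.57]
ft_force: [1.9, 1.1, -1.1]
opening: 0.208
grip_force: 30.0
```

>>> arm_command --pt "0.6 -1.2 0 0 0" --pt "1.2 -2.4 0 0 0" --pt "2.0 -3.5 0 0 0" --pt "2.8 -4.6 0 0 0"

```text
t: 21.6
eef_pos: [513.9, -415.9, 123.2]
tcp_rot: [3.141, 0.0, 1.57]
ft_force: [2.2, 0.5, -0.3]
opening: 0.21
grip_force: 30.0
```

>>> arm_command --pt "1.2 -1.5 0 0 0" --pt "2.9 -2.8 0 0 0" --pt "4.7 -4.0 0 0 0"

```text
t: 21.9
eef_pos: [509.9, -411.2, 123.2]
tcp_rot: [3.141, 0.0, 1.57]
ft_force: [1.7, -0.1, -0.5]
opening: 0.21
grip_force: 30.0
```

>>> arm_command --pt "1.1 -0.5 0 0 0" --pt "2.3 -0.9 0 0 0" --pt "3.4 -1.3 0 0 0" --pt "4.6 -1.7 0 0 0"

```text
t: 22.3
eef_pos: [508.1, -406.5, 123.0]
tcp_rot: [-3.141, -0.0, 1.57]
ft_force: [0.9, -0.9, -0.5]
opening: 0.207
grip_force: 30.0
```

>>> arm_command --pt "1.1 -0.3 0 0 0" --pt "2.2 -0.5 0 0 0" --pt "3.3 -0.5 0 0 0" --pt "4.4 -0.4 0 0 0"

```text
t: 22.7
eef_pos: [507.9, -402.1, 123.1]
tcp_rot: [-3.142, -0.0, 1.57]
ft_force: [1.2, -1.5, -0.6]
opening: 0.211
grip_force: 30.0
```

>>> arm_command --pt "1.1 0.2 0 0 0" --pt "2.2 0.5 0 0 0" --pt "3.2 1.0 0 0 0" --pt "4.1 1.6 0 0 0" --pt "4.9 2.3 0 0 0"

```text
t: 23.2
eef_pos: [510.3, -397.2, 123.1]
tcp_rot: [3.142, -0.0, 1.57]
ft_force: [0.5, -0.5, -1.1]
opening: 0.209
grip_force: 30.0
```

```bash
python3 go.py 521.5,-406,123,90
```

```text
t 23.2 at [ 510.3 -397.2  123.1   90. ] F [ 0.5 -0.5 -1.1] open 0.209 grip 30.0
[-8.8, 11.2, 0.1, -0.0] dist 14.0
```

>>> arm_command --pt "-8.8 11.2 0 0 0" --pt "-8.8 11.2 0 0 0" --pt "-8.8 11.2 -20 0 0" --pt "-8.8 11.2 -70 0 0" --pt "-8.8 11.2 -70 0 0"

```text
t: 23.7
eef_pos: [522.7, -407.1, 198.9]
tcp_rot: [3.136, 0.006, 1.57]
ft_force: [0.3, -0.8, -0.6]
opening: 0.207
grip_force: 30.0
```

>>> arm_command --pt "155 -30 0 0 0" --pt "155 -30 0 0 0" --pt "155 -30 0 0 0" --pt "155 -30 0 0 0" --pt "155 -30 0 0 0"

```text
t: 24.2
eef_pos: [491.2, -249.6, 193.3]
tcp_rot: [3.142, -0.0, 1.572]
ft_force: [0.1, -0.1, -1.7]
opening: 0.21
grip_force: 30.0
```

>>> arm_command --pt "155 -30 0 0 0" --pt "155 -30 0 0 0" --pt "155 -30 0 0 0" --pt "155 -30 0 0 0" --pt "155 -30 0 0 0"

```text
t: 24.7
eef_pos: [462.1, -95.9, 193.2]
tcp_rot: [3.141, 0.0, 1.572]
ft_force: [0.5, -0.3, -0.1]
opening: 0.211
grip_force: 30.0
```

```bash
python3 go.py 460.8,-96,160,90; python3 - <<'E'
from h import *
S=cam("side")
f=lambda i,x,y:cv2.resize(i[y:y+100,x:x+100],None,fx=6,fy=6,interpolation=cv2.INTER_CUBIC)
cv2.imwrite("pics/b1.png",f(S[0],240,230)); s=env.state();print(s["eef_pos"],s["tcp_rot"])
print(px(S,[460.6,-98,55]),px(S,[*(s["eef_pos"][:2]-[0,2]),s["eef_pos"][2]-69.4]))
E
```

```text
t 24.7 at [462.1 -95.9 193.2  90. ] F [ 0.5 -0.3 -0.1] open 0.211 grip 30.0
[-0.1, -1.3, 33.2, 0.0] dist 33.0
[462.38222856 -96.85806241 193.1528435 ] [3.14082578e+00 4.31473283e-04 1.57060483e+00]
(np.float64(285.5378114021877), np.float64(296.99547470282073)) (np.float64(284.94803776881724), np.float64(269.24648922974734))
```

View pics/b1.png

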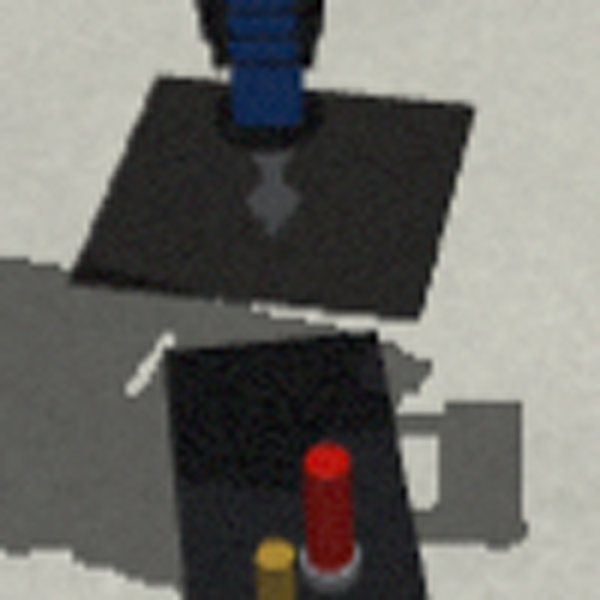

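The tip is at (272,235) in the crop, which is camera pixel (285.2,269.1). That matches the unslipped prediction, so I'll lower the tool into the socket.

>>> arm_command --pt "1 -1.6 15 0 0" --pt "1 -1.6 30 0 0" --pt "1 -1.6 45 0 0" --pt "1 -1.6 55 0 0" --pt "1 -1.6 60 0 0"

```text
t: 25.25
eef_pos: [460.2, -96.2, 132.1]
tcp_rot: [-3.141, -0.0, 1.569]
ft_force: [-0.5, 0.4, -1.3]
opening: 0.209
grip_force: 30.0
```

>>> arm_command --pt "0 0 0 0 0"

```text
t: 25.35
eef_pos: [460.1, -95.7, 132.6]
tcp_rot: [-3.141, -0.0, 1.569]
ft_force: [-0.0, 0.6, -0.4]
opening: 0.208
grip_force: 30.0
```

```bash
python3 go.py 460.8,-96,82,90; python3 - <<'E'
from h import *
S=cam("side");s=env.state();e=s["eef_pos"]
f=lambda i,x,y:cv2.resize(i[y:y+100,x:x+100],None,fx=6,fy=6,interpolation=cv2.INTER_CUBIC)
cv2.imwrite("pics/b2.png",f(S[0],240,230));print(px(S,[*(e[:2]-[0,2]),e[2]-69.4]))
E
```

```text
t 25.35 at [460.1 -95.7 132.6  89.9] F [-0.   0.6 -0.4] open 0.208 grip 30.0
[-0.3, 0.7, 50.6, -0.1] dist 51.0
(np.float64(285.17271000855004), np.float64(293.4346523611714))
```

>>> arm_command --pt "-0.2 0.6 8 0 0" --pt "-0.2 0.6 16 0 0" --pt "-0.2 0.6 24 0 0" --pt "-0.2 0.6 32 0 0"

```text
t: 25.8
eef_pos: [460.6, -95.1, 100.4]
tcp_rot: [-3.142, -0.0, 1.57]
ft_force: [-0.3, -0.1, -0.6]
opening: 0.207
grip_force: 30.0
```

>>> arm_command --pt "0 0 6 0 0" --pt "0 0 12 0 0" --pt "0 0 16 0 0" --pt "0 0 16 0 0"

```text
t: 26.2
eef_pos: [460.5, -95.1, 84.6]
tcp_rot: [-3.141, -0.0, 1.57]
ft_force: [-0.2, -0.0, -0.8]
opening: 0.209
grip_force: 30.0
```

>>> arm_command --pt "0 0 1.5 0 0" --pt "0 0 3 0 0" --pt "0 0 3 0 0"

```text
t: 26.5
eef_pos: [460.6, -95.2, 82.1]
tcp_rot: [3.141, -0.0, 1.57]
ft_force: [-0.2, 0.4, -0.0]
opening: 0.208
grip_force: 30.0
```

>>> arm_command --pt "0 0 0.7 0 0" --pt "0 0 0.7 0 0"

```text
t: 26.7
eef_pos: [460.7, -95.2, 81.5]
tcp_rot: [3.141, 0.0, 1.57]
ft_force: [0.4, -0.8, -0.4]
opening: 0.206
grip_force: 30.0
```

>>> arm_command --pt "0 0 0 0 0.3" --pt "0 0 0 0 0.5" --pt "0 0 0 0 0.7" --pt "0 0 0 0 0.7" --pt "0 0 0 0 0.7"

```text
t: 27.2
eef_pos: [460.6, -95.2, 81.4]
tcp_rot: [3.142, -0.0, 1.57]
ft_force: [0.5, 0.5, -0.7]
opening: 0.576
grip_force: 0.0
```

>>> arm_command --pt "0 0 -30 0 0.7" --pt "0 0 -60 0 0.7" --pt "0 0 -90 0 0.7" --pt "0 0 -110 0 0.9" --pt "0 0 -110 0 0.9"

```text
t: 27.7
eef_pos: [461.5, -95.5, 193.7]
tcp_rot: [3.137, 0.001, 1.57]
ft_force: [0.2, -1.2, -0.7]
opening: 0.817
grip_force: 0.0
```

```bash
python3 go.py 492,-250,150,80 522,-407,120,64.7 522,-407,38,64.7; python3 - <<'E'
from h import *
S=cam("side");
f=lambda i,x,y,k:cv2.resize(i[y:y+600//k,x:x+400//k],None,fx=k,fy=k,interpolation=cv2.INTER_CUBIC)
cv2.imwrite("pics/c1.png",np.hstack([f(S[0],255,245,5),f(S[0],280,375,6)]))
E
```

```text
t 27.7 at [461.5 -95.5 193.7  90. ] F [ 0.2 -1.2 -0.7] open 0.817 grip 0.0
[-154.5, 30.6, 43.7, 10.0] dist 163.0
[-149.4, 56.8, 30.0, 15.3] dist 163.0
[0.0, 0.0, 82.0, -0.0] dist 82.0
```

View pics/c1.png

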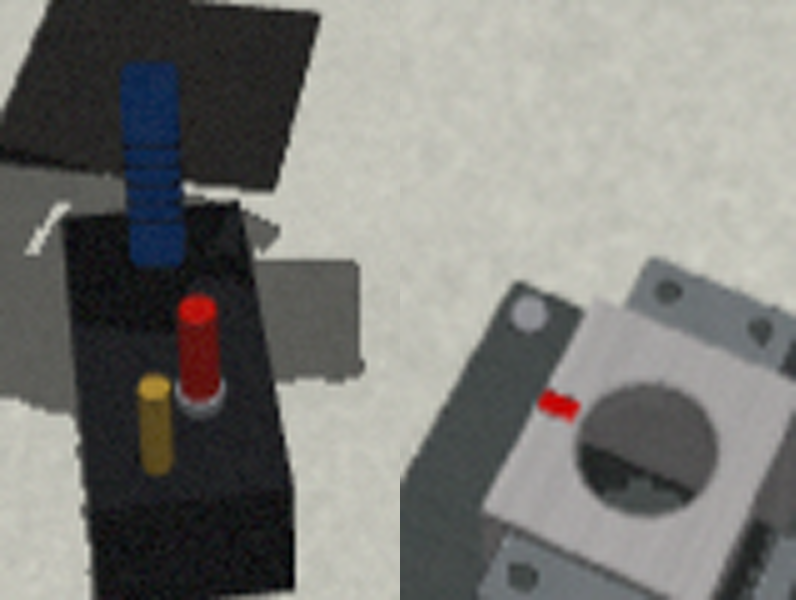

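The tool stands upright in its socket with the blue handle at (155,165), and the bracket is seated in the nest with its bore at (648,450). Next is the bracket.

```bash
python3 go.py 492,-250,180,80 521.7,-408,100,64.7 521.7,-408,38,64.7
```

```text
t 27.75 at [460.9 -95.3 192.1  90. ] F [ 0.3 -0.6 -0.7] open 0.855 grip 0.0
[-154.7, 31.2, 12.1, 10.0] dist 158.0
[-150.4, 56.7, 80.0, 15.3] dist 180.0
[0.0, 0.0, 62.0, -0.0] dist 62.0
```

>>> arm_command --pt "-155 31 12 10 0.95" --pt "-155 31 12 10 0.95" --pt "-155 31 12 10 0.95" --pt "-155 31 12 10 0.95" --pt "-155 31 12 10 0.95"

```text
t: 28.25
eef_pos: [490.9, -251.2, 177.4]
tcp_rot: [-3.139, -0.001, 1.393]
ft_force: [-0.9, -0.0, 0.2]
opening: 0.948
grip_force: 0.0
```

>>> arm_command --pt "-150.4 56.7 80 15.3 0.95" --pt "-150.4 56.7 80 15.3 0.95" --pt "-150.4 56.7 80 15.3 0.95" --pt "-150.4 56.7 80 15.3 0.95" --pt "-150.4 56.7 80 15.3 0.95"

```text
t: 28.75
eef_pos: [520.5, -408.7, 96.2]
tcp_rot: [-3.138, -0.001, 1.127]
ft_force: [-0.1, 0.6, -0.3]
opening: 0.95
grip_force: 0.0
```

>>> arm_command --pt "0 0 0 0 0.95"

```text
t: 28.85
eef_pos: [520.8, -406.5, 98.6]
tcp_rot: [-3.139, -0.001, 1.129]
ft_force: [-0.2, -0.3, 1.0]
opening: 0.951
grip_force: 0.0
```

```bash
python3 go.py 521.7,-408,38,64.7
```

```text
t 28.85 at [ 520.8 -406.5   98.6   64.7] F [-0.2 -0.3  1. ] open 0.951 grip 0.0
[-1.0, 1.4, 60.6, -0.0] dist 61.0
```

>>> arm_command --pt "-1 1.2 20 0 0.95" --pt "-1 1.2 40 0 0.95" --pt "-1 1.2 55 0 0.95" --pt "-1 1.2 61 0 0.8" --pt "-1 1.2 61 0 0.7"

```text
t: 29.35
eef_pos: [521.8, -408.7, 38.2]
tcp_rot: [-3.141, -0.0, 1.129]
ft_force: [-0.3, 1.0, -0.2]
opening: 0.834
grip_force: 0.0
```

>>> arm_command --pt "0 0 0 0 0.6" --pt "0 0 0 0 0.5" --pt "0 0 0 0 0.5" --pt "0 0 0 0 0.5"

```text
t: 29.75
eef_pos: [521.9, -409.7, 39.0]
tcp_rot: [3.141, 0.0, 1.129]
ft_force: [-0.8, 0.1, 4.3]
opening: 0.566
grip_force: 30.0
```

>>> arm_command --pt "0 0 0 0 0.4"

```text
t: 29.85
eef_pos: [521.9, -409.7, 39.0]
tcp_rot: [3.141, 0.0, 1.129]
ft_force: [-2.1, 1.5, 6.8]
opening: 0.564
grip_force: 30.0
```

>>> arm_command --pt "0 0 -5 0 0.4" --pt "0 0 -15 0 0.4" --pt "0 0 -35 0 0.4" --pt "0 0 -65 0 0.4" --pt "0 0 -100 0 0.4"

```text
t: 30.35
eef_pos: [521.4, -409.3, 139.1]
tcp_rot: [-3.14, -0.001, 1.128]
ft_force: [1.5, -1.0, -1.4]
opening: 0.563
grip_force: 30.0
```

>>> arm_command --pt "0 0 -30 0 0.4" --pt "0 0 -55 0 0.4" --pt "0 0 -55 0 0.4"

```text
t: 30.65
eef_pos: [522.7, -410.4, 197.6]
tcp_rot: [3.136, 0.002, 1.129]
ft_force: [-0.8, 0.1, -1.9]
opening: 0.564
grip_force: 30.0
```

```bash
python3 go.py 500,-250,193,40 470,-80,193,12.7 451,77,150,12.7 451,77,31,12.7
```

```text
t 30.65 at [ 522.7 -410.4  197.6   64.7] F [-0.8  0.1 -1.9] open 0.564 grip 30.0
[135.3, -89.2, 4.6, 24.7] dist 162.0
[86.3, -149.5, -0.0, 27.3] dist 173.0
[16.0, -157.3, 43.0, -0.0] dist 164.0
[0.0, 0.0, 119.0, -0.0] dist 119.0
```

>>> arm_command --pt "135 -89 0 25 0.4" --pt "135 -89 0 25 0.4" --pt "135 -89 0 25 0.4" --pt "135 -89 0 25 0.4" --pt "135 -89 0 25 0.4"

```text
t: 31.15
eef_pos: [498.8, -247.8, 193.2]
tcp_rot: [-3.141, 0.0, 0.695]
ft_force: [0.3, 0.0, -1.3]
opening: 0.566
grip_force: 30.0
```

>>> arm_command --pt "86 -150 0 27 0.4" --pt "86 -150 0 27 0.4" --pt "86 -150 0 27 0.4" --pt "86 -150 0 27 0.4" --pt "86 -150 0 27 0.4"

```text
t: 31.65
eef_pos: [469.3, -77.6, 193.2]
tcp_rot: [-3.141, 0.0, 0.223]
ft_force: [0.8, -0.4, -2.7]
opening: 0.567
grip_force: 30.0
```

>>> arm_command --pt "16 -157 0 0 0.4" --pt "16 -157 0 0 0.4" --pt "16 -157 10 0 0.4" --pt "16 -157 45 0 0.4" --pt "16 -157 45 0 0.4"

```text
t: 32.15
eef_pos: [449.9, 77.8, 145.6]
tcp_rot: [-3.141, 0.005, 0.224]
ft_force: [-0.4, -0.1, -1.8]
opening: 0.566
grip_force: 30.0
```

```bash
python3 go.py 451,77,31,12.7
```

```text
t 32.15 at [449.9  77.8 145.6  12.9] F [-0.4 -0.1 -1.8] open 0.566 grip 30.0
[0.9, 1.0, 114.6, 0.2] dist 115.0
```

>>> arm_command --pt "0 0 30 0 0.4" --pt "0 0 60 0 0.4" --pt "0 0 85 0 0.4" --pt "0 0 100 0 0.4" --pt "0 0 108 0 0.4"

```text
t: 32.65
eef_pos: [451.9, 75.8, 39.7]
tcp_rot: [-3.141, 0.001, 0.22]
ft_force: [1.4, 0.1, -2.5]
opening: 0.566
grip_force: 30.0
```

>>> arm_command --pt "0 0 0 0 0.4"

```text
t: 32.75
eef_pos: [451.5, 76.3, 40.2]
tcp_rot: [-3.141, 0.001, 0.22]
ft_force: [-0.5, 0.7, -1.8]
opening: 0.568
grip_force: 30.0
```

>>> arm_command --pt "0 0 3 0 0.4" --pt "0 0 6 0 0.4" --pt "0 0 8 0 0.4" --pt "0 0 8 0 0.4"

```text
t: 33.15
eef_pos: [450.9, 77.6, 32.5]
tcp_rot: [-3.142, -0.0, 0.221]
ft_force: [-0.3, 0.1, -2.0]
opening: 0.568
grip_force: 30.0
```

>>> arm_command --pt "0 0 1 0 0.4" --pt "0 0 1 0 0.4"

```text
t: 33.35
eef_pos: [450.8, 77.6, 31.5]
tcp_rot: [-3.142, -0.0, 0.221]
ft_force: [0.2, 0.7, -2.8]
opening: 0.567
grip_force: 30.0
```

>>> arm_command --pt "0 0 1 0 0.4" --pt "0 0 1 0 0.4"

```text
t: 33.55
eef_pos: [450.7, 77.6, 30.4]
tcp_rot: [-3.142, 0.0, 0.221]
ft_force: [-0.2, -0.1, -2.0]
opening: 0.566
grip_force: 30.0
```

>>> arm_command --pt "0 0 0.6 0 0.4" --pt "0 0 0.6 0 0.6" --pt "0 0 0.6 0 0.7" --pt "0 0 0.6 0 0.8" --pt "0 0 0.6 0 0.95"

```text
t: 34.05
eef_pos: [450.8, 77.6, 29.8]
tcp_rot: [-3.142, -0.0, 0.221]
ft_force: [0.4, -0.0, -0.6]
opening: 0.799
grip_force: 0.0
```

>>> arm_command --pt "0 0 0 0 0.95" --pt "0 0 0 0 0.95" --pt "0 0 -20 0 0.95" --pt "0 0 -40 0 0.95" --pt "0 0 -55 0 0.95"

```text
t: 34.55
eef_pos: [450.9, 77.6, 85.7]
tcp_rot: [3.142, -0.0, 0.221]
ft_force: [0.4, -0.3, -0.6]
opening: 0.95
grip_force: 0.0
```

>>> arm_command --pt "0 0 0 -40 0.95" --pt "0 0 0 -40 0.95" --pt "0 0 0 -40 0.95" --pt "0 0 0 -40 0.95" --pt "0 0 0 -40 0.95"

```text
t: 35.05
eef_pos: [450.7, 77.5, 84.8]
tcp_rot: [-3.142, -0.0, 0.925]
ft_force: [0.5, -0.1, -0.2]
opening: 0.949
grip_force: 0.0
```

>>> arm_command --pt "0 0 0 -40 0.95" --pt "0 0 0 -40 0.95" --pt "0 0 0 -40 0.95" --pt "0 0 0 -40 0.95" --pt "0 0 0 -40 0.95"

```text
t: 35.55
eef_pos: [450.7, 77.5, 84.8]
tcp_rot: [-3.142, -0.0, 1.623]
ft_force: [0.2, -1.1, 0.3]
opening: 0.948
grip_force: 0.0
```

>>> arm_command --pt "0 0 0 -10 0.95" --pt "0 0 0 -10 0.95" --pt "0 0 0 -10 0.95"

```text
t: 35.85
eef_pos: [450.8, 77.5, 84.8]
tcp_rot: [3.142, -0.0, 1.789]
ft_force: [0.1, 0.2, -0.2]
opening: 0.949
grip_force: 0.0
```

```bash
python3 go.py 450.7,77.6,17,102.7;  python3 - <<'E'
from h import *
C=cam("top");S=cam("side")
f=lambda i,x,y,k:cv2.resize(i[y:y+480//k,x:x+400//k],None,fx=k,fy=k,interpolation=cv2.INTER_CUBIC)
cv2.imwrite("pics/d1.png",np.hstack([f(C[0],260,220,5),f(S[0],245,205,5)]))
E
```

```text
t 35.85 at [450.8  77.5  84.8 102.5] F [ 0.1  0.2 -0.2] open 0.949 grip 0.0
[0.1, -0.0, 67.8, -0.2] dist 68.0
```

View pics/d1.png

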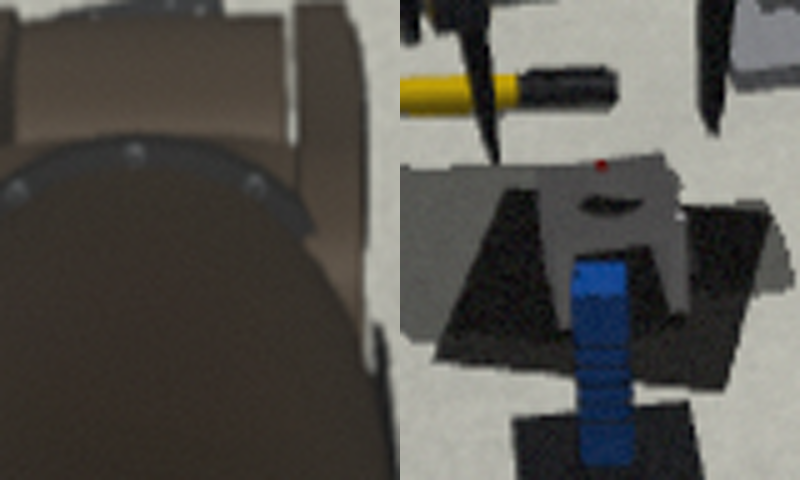

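The bracket stands upright on the mat, with its red mark at (600,165) and bore at (610,205). The open fingers straddle its legs with tips at (493,165) and (712,130). Lowering to regrip.

>>> arm_command --pt "0 0 20 -0.2 0.95" --pt "0 0 40 -0.2 0.95" --pt "0 0 56 -0.2 0.95" --pt "0 0 66 -0.2 0.9" --pt "0 0 67 -0.2 0.8"

```text
t: 36.45
eef_pos: [450.4, 77.5, 17.0]
tcp_rot: [-3.14, -0.0, 1.794]
ft_force: [-0.9, -0.3, 1.1]
opening: 0.862
grip_force: 0.0
```

>>> arm_command --pt "0 0 0 0 0.7" --pt "0 0 0 0 0.65" --pt "0 0 0 0 0.5" --pt "0 0 0 0 0.4"

```text
t: 36.85
eef_pos: [451.3, 77.6, 18.4]
tcp_rot: [3.14, 0.0, 1.795]
ft_force: [0.5, 0.5, 5.0]
opening: 0.61
grip_force: 30.0
```

>>> arm_command --pt "0 0 0 0 0.4"

```text
t: 36.95
eef_pos: [451.3, 77.6, 18.4]
tcp_rot: [3.14, 0.0, 1.795]
ft_force: [1.5, -0.2, 6.4]
opening: 0.607
grip_force: 30.0
```

>>> arm_command --pt "0 0 -10 0 0.4" --pt "0 0 -40 0 0.4" --pt "0 0 -80 0 0.4" --pt "0 0 -120 0 0.4" --pt "0 0 -160 0 0.4"

```text
t: 37.45
eef_pos: [450.0, 77.5, 180.0]
tcp_rot: [-3.141, -0.0, 1.795]
ft_force: [0.9, -0.5, -2.0]
opening: 0.61
grip_force: 30.0
```

>>> arm_command --pt "0 0 -13 0 0.4" --pt "0 0 -13 0 0.4"

```text
t: 37.65
eef_pos: [451.1, 77.6, 193.2]
tcp_rot: [3.138, 0.001, 1.795]
ft_force: [0.7, 0.3, -1.6]
opening: 0.61
grip_force: 30.0
```

```bash
python3 go.py 485,230,190,102.7 535,394.1,190,102.7
```

```text
t 37.65 at [451.1  77.6 193.2 102.9] F [ 0.7  0.3 -1.6] open 0.61 grip 30.0
[141.1, 67.0, 3.2, 0.2] dist 156.0
[149.1, 84.9, -0.0, -0.0] dist 172.0
```

>>> arm_command --pt "141 67 0 0 0.4" --pt "141 67 0 0 0.4" --pt "141 67 0 0 0.4" --pt "141 67 0 0 0.4" --pt "141 67 0 0 0.4"

```text
t: 38.15
eef_pos: [483.9, 230.7, 189.3]
tcp_rot: [-3.139, 0.0, 1.798]
ft_force: [-0.1, 0.1, -1.7]
opening: 0.608
grip_force: 30.0
```

>>> arm_command --pt "149 85 0 0 0.4" --pt "149 85 0 0 0.4" --pt "149 85 0 0 0.4" --pt "149 85 0 0 0.4" --pt "149 85 0 0 0.4"

```text
t: 38.65
eef_pos: [534.5, 394.7, 189.3]
tcp_rot: [-3.14, 0.0, 1.796]
ft_force: [-0.2, -1.5, -2.5]
opening: 0.608
grip_force: 30.0
```

>>> arm_command --pt "0 0 0 0 0.4" --pt "0 0 0 0 0.4"

```text
t: 38.85
eef_pos: [534.3, 392.2, 190.6]
tcp_rot: [-3.141, 0.001, 1.794]
ft_force: [0.2, -0.5, -2.1]
opening: 0.608
grip_force: 30.0
```

```bash
python3 go.py 535,394.1,150,102.7; python3 - <<'E'
from h import *
S=cam("side");cv2.imwrite("pics/e1.png",S[0]);T=cam("top");cv2.imwrite("pics/e1t.png",T[0])
# have the hung brackets moved, and are they visible? compare with first pictures
for n,I in(("side",S[0]),("top",T[0])):
    d=cv2.absdiff(I,cv2.imread(f"pics/{n}0.png")).max(2)>40
    if n=="side": print("side cols changed around rail",[(c,int(d[130:190,c].sum())) for c in range(295,365,5)])
p=env.state()["eef_pos"];z=p[2]+34.6
import itertools
a=np.radians(102.7)
for X in(-27,27):
  for Y in(-29,29): print("corner px side",np.round(px(S,[p[0]+np.cos(a)*X-np.sin(a)*Y,p[1]+np.sin(a)*X+np.cos(a)*Y,z]),1))
E
```

```text
t 38.85 at [534.3 392.2 190.6 102.8] F [ 0.2 -0.5 -2.1] open 0.608 grip 30.0
[1.7, 1.1, 40.6, 0.1] dist 41.0
side cols changed around rail [(295, 9), (300, 13), (305, 12), (310, 18), (315, 12), (320, 15), (325, 13), (330, 11), (335, 0), (340, 5), (345, 7), (350, 0), (355, 0), (360, 0)]
corner px side [334.7 118.1]
corner px side [312.1 120.1]
corner px side [329.3 110.6]
corner px side [307.5 112.4]
```

>>> arm_command --pt "1.5 1 12 0 0.4" --pt "1.5 1 24 0 0.4" --pt "1.5 1 34 0 0.4" --pt "1.5 1 38 0 0.4" --pt "1.5 1 38 0 0.4"

```text
t: 39.45
eef_pos: [534.7, 395.6, 151.7]
tcp_rot: [-3.14, 0.0, 1.795]
ft_force: [0.2, 0.8, -1.5]
opening: 0.61
grip_force: 30.0
```

>>> arm_command --pt "0 0 0 0 0.4" --pt "0 0 0 0 0.4"

```text
t: 39.65
eef_pos: [535.2, 395.9, 153.3]
tcp_rot: [3.141, -0.0, 1.795]
ft_force: [-1.2, 0.4, -2.6]
opening: 0.607
grip_force: 30.0
```

```bash
python3 go.py 535,394.1,110,102.7
```

```text
t 39.65 at [535.2 395.9 153.3 102.9] F [-1.2  0.4 -2.6] open 0.607 grip 30.0
[-1.7, -0.6, 43.3, 0.2] dist 43.0
```

>>> arm_command --pt "-1.5 -0.6 6 0 0.4" --pt "-1.5 -0.6 14 0 0.4" --pt "-1.5 -0.6 22 0 0.4" --pt "-1.5 -0.6 30 0 0.4" --pt "-1.5 -0.6 36 0 0.4"

```text
t: 40.15
eef_pos: [534.6, 394.1, 115.7]
tcp_rot: [-3.141, 0.0, 1.795]
ft_force: [-0.4, -1.1, -2.6]
opening: 0.609
grip_force: 30.0
```

>>> arm_command --pt "0 0 3 0 0.4" --pt "0 0 6 0 0.4" --pt "0 0 6 0 0.4"

```text
t: 40.45
eef_pos: [534.7, 394.2, 110.5]
tcp_rot: [-3.141, 0.0, 1.795]
ft_force: [0.3, -0.2, -2.0]
opening: 0.612
grip_force: 30.0
```

>>> arm_command --pt "0 0 2 0 0.4" --pt "0 0 2 0 0.4"

```text
t: 40.65
eef_pos: [534.8, 394.2, 108.9]
tcp_rot: [3.141, -0.0, 1.795]
ft_force: [0.2, -0.3, -2.4]
opening: 0.605
grip_force: 30.0
```

>>> arm_command --pt "0 0 2 0 0.4" --pt "0 0 2 0 0.4"

```text
t: 40.85
eef_pos: [534.7, 394.1, 106.7]
tcp_rot: [-3.142, -0.0, 1.795]
ft_force: [0.6, 0.7, -1.8]
opening: 0.608
grip_force: 30.0
```

>>> arm_command --pt "0 0 1 0 0.4" --pt "0 0 1 0 0.4"

```text
t: 41.05
eef_pos: [534.8, 394.2, 105.8]
tcp_rot: [-3.142, -0.0, 1.795]
ft_force: [0.5, -0.3, -2.2]
opening: 0.608
grip_force: 30.0
```

>>> arm_command --pt "0 0 0.6 0 0.4" --pt "0 0 0.6 0 0.4"

```text
t: 41.25
eef_pos: [534.8, 394.2, 105.4]
tcp_rot: [3.141, -0.0, 1.795]
ft_force: [-0.8, 0.3, 0.9]
opening: 0.607
grip_force: 30.0
```

```bash
python3 go.py 535,394.1,105,102.7; python3 -c "
from h import *
print(env.state()['moment'])"
```

```text
t 41.25 at [534.8 394.2 105.4 102.9] F [-0.8  0.3  0.9] open 0.607 grip 30.0
[-0.1, 0.2, 0.4, 0.2] dist 0.0
[-0.12156199  0.10237736 -0.01414524]
```

>>> arm_command --pt "0 0 0 0 0.65" --pt "0 0 0 0 0.7" --pt "0 0 0 0 0.75" --pt "0 0 0 0 0.85" --pt "0 0 0 0 0.9"

```text
t: 41.75
eef_pos: [534.8, 394.2, 105.2]
tcp_rot: [3.142, -0.0, 1.795]
ft_force: [-0.1, -0.2, 0.3]
opening: 0.857
grip_force: 0.0
```

>>> arm_command --pt "0 0 0 0 0.9" --pt "0 0 -20 0 0.9" --pt "0 0 -50 0 0.9" --pt "0 0 -90 0 0.9" --pt "0 0 -110 0 0.9"

```text
t: 42.25
eef_pos: [535.4, 394.6, 218.6]
tcp_rot: [3.138, -0.001, 1.795]
ft_force: [1.5, -0.4, 0.5]
opening: 0.898
grip_force: 0.0
```

>>> arm_command --pt "-100 -180 -20 0 0.9" --pt "-100 -180 -20 0 0.9" --pt "-100 -180 -20 0 0.9" --pt "-100 -180 -20 0 0.9" --pt "-100 -180 -20 0 0.9"

```text
t: 42.75
eef_pos: [378.0, 254.2, 236.0]
tcp_rot: [-3.141, 0.0, 1.795]
ft_force: [0.5, -0.1, 0.0]
opening: 0.901
grip_force: 0.0
```

>>> arm_command --pt "-230 0 0 0 0.9" --pt "-230 0 0 0 0.9" --pt "-230 0 0 0 0.9" --pt "-230 0 0 0 0.9" --pt "-230 0 0 0 0.9"

```text
t: 43.25
eef_pos: [433.7, 29.6, 235.5]
tcp_rot: [3.141, 0.0, 1.794]
ft_force: [1.4, 0.5, -0.2]
opening: 0.899
grip_force: 0.0
```

```bash
python3 go.py; python3 - <<'E'
from h import *
T=cam("top");I=T[0];cv2.imwrite("pics/f.png",I);O=cv2.imread("pics/top0.png")
d=(cv2.absdiff(I,O).max(2)>35).astype(np.uint8)
n,l,st,c=cv2.connectedComponentsWithStats(cv2.morphologyEx(d,cv2.MORPH_OPEN,np.ones((2,2))))
for i in range(1,n):
    if st[i,4]>15: print(st[i].tolist())
a=np.radians(102.7)
print("expected px",[np.round(px(T,[535+np.cos(a)*X-np.sin(a)*Y,394.2+np.sin(a)*X+np.cos(a)*Y,140]),1).tolist() for X,Y in((-27,-29),(-27,29),(27,29),(27,-29))])
g=cv2.cvtColor(I,cv2.COLOR_BGR2GRAY)
# profile along the bar at the far/near side of bar on the top faces (z=140), and across it
def prof(p0,p1,m):
    return [int(g[int(round(q[1])),int(round(q[0]))]) for q in (px(T,np.array(p0)+(np.array(p1)-p0)*k/(m-1)) for k in range(m))]
u=np.array([np.cos(a),np.sin(a),0]);v=np.array([-np.sin(a),np.cos(a),0]);c=np.array([535,394.2,140.])
print("along",prof(c-100*u+21*v,c+100*u+21*v,101)); print("along2",prof(c-100*u-21*v,c+100*u-21*v,101)); print("across",prof(c-45*v+20*u,c+45*v+20*u,46))
r=np.argwhere((I[...,2].astype(int)-I[...,1]>80)&(np.indices(g.shape)[1]<260)&(np.indices(g.shape)[1]>85)&(np.indices(g.shape)[0]>180)&(np.indices(g.shape)[0]<280))
print("red px",r.mean(0)[::-1] if len(r) else None,len(r))
E
```

```text
t 43.25 at [433.7  29.6 235.5 102.8] F [ 1.4  0.5 -0.2] open 0.899 grip 0.0
[0, 204, 377, 276, 39302]
[126, 218, 30, 28, 422]
[509, 228, 33, 33, 467]
[146, 248, 26, 11, 150]
[267, 285, 10, 18, 109]
[370, 453, 7, 8, 41]
[377, 464, 22, 16, 128]
expected px [[150.2, 211.8], [154.7, 239.2], [128.0, 245.0], [123.7, 217.5]]
along [65, 66, 66, 67, 64, 101, 149, 153, 149, 148, 147, 145, 146, 149, 151, 149, 149, 149, 149, 150, 149, 148, 147, 149, 148, 147, 145, 143, 148, 148, 148, 149, 141, 99, 69, 65, 93, 140, 151, 149, 148, 146, 147, 148, 149, 148, 149, 149, 149, 151, 150, 148, 147, 148, 149, 149, 147, 144, 139, 147, 148, 147, 146, 118, 75, 67, 66, 76, 114, 149, 146, 145, 145, 143, 142, 143, 146, 146, 146, 145, 145, 145, 146, 146, 145, 143, 144, 144, 144, 143, 142, 144, 145, 146, 140, 119, 99, 89, 44, 42, 41]
along2 [154, 154, 157, 108, 80, 81, 125, 148, 149, 149, 149, 147, 146, 149, 150, 151, 149, 148, 149, 150, 150, 150, 148, 148, 149, 148, 146, 147, 147, 147, 149, 148, 130, 104, 76, 80, 118, 146, 148, 146, 145, 143, 145, 146, 144, 145, 146, 146, 147, 147, 147, 145, 147, 146, 147, 147, 144, 142, 142, 143, 145, 147, 147, 143, 131, 74, 63, 75, 113, 146, 147, 144, 147, 144, 142, 146, 146, 148, 147, 145, 144, 146, 148, 148, 147, 145, 145, 146, 144, 142, 143, 146, 146, 146, 143, 138, 143, 149, 122, 132, 142]
across [164, 166, 168, 169, 169, 168, 168, 166, 153, 144, 143, 145, 145, 145, 145, 146, 146, 145, 147, 148, 145, 125, 87, 85, 122, 145, 148, 146, 146, 147, 146, 147, 147, 148, 147, 148, 145, 119, 77, 66, 66, 65, 67, 66, 65, 65]
red px [128.5 230.5] 8
```

```bash
python3 -c "
from cell import env
print(env.job_done())"
```

```text
the job is handed in; nothing more can be done
None
```

The job is handed in at about 43 s, with no verdict returned: I ran two clockwise laps of the bore edge (mark to mark, then just past it) because the first was uneven. Force readings were mostly about 1–4 N, peaking near 5 N and dropping below 1 N in a few places, mainly at the two x ends. The deburrer stood upright in its socket, and the bracket hangs astride the rail with about 8 mm clear each side and the finished brackets unmoved in the final top view.

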